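# Weigh the bottle from behind the others

### The arm

A 6-joint arm with a two-finger parallel gripper is mounted at the origin on a cart in front of the work surface, level with it; the furniture and walls round the work are solid. World frame = base frame: x ahead of the robot, y to its left, z up, the work surface at z = 0. Lengths are in mm, angles in rad, forces in N, time in s.
With the tool pointing down it reaches from about 350 to 775 mm from the base axis. Payload 7.3 kg.
Tool frame: the origin (TCP) lies midway between the tips of the shut fingers; the grasp point (between the pads) lies 19 mm behind it (grasp_offset is the z of the grasp point in the tool frame, in mm); z points along the fingers, y is the direction in which the jaws open and shut (so a half turn about z gives the same grasp; the last joint's range is limited). The gripper opens to 92 mm and grips with 3 to 60 N. Pads are 19 mm wide; open, the fingers measure 130 mm over their backs; the gripper's body (75 mm by 190 mm) begins 47 mm behind the grasp point.
Start: joints at [1.173, 0.342, 1.524, -0, 1.275, -0.146], TCP at [130.786, 508.468, 226.741] pointing down, gripper open.
Joint ranges: [-2.53, 2.53], [-0.77, 2.02], [0.04, 2.7], [-1, 4.14], [0.28, 2.66], [-3.11, 3.11]. Speed limits (rad/s): [2.57, 2.57, 3.14, 3.14, 3.14, 3.14].

### API

Orientations are given as [roll, pitch, yaw] about the fixed x, y, z axes, in that order (R = Rz(yaw) Ry(pitch) Rx(roll)).
In Python, from plant import get_obs, capture, camera_model, close_job, boxes_of, regions_of, place_of, grasp_offset gives the robot as it stands. The module is installed in compiled form; this text tells all that it offers.
- The arm moves only by the tool send_rows, never from a script. Its argument "targets" is a list that holds one entry, the list of rows, each a list of 7 numbers: the turn, a rotation vector about the tool's x, y, z in degrees, then the shift along the tool's x, y, z in mm, then the closure, from -1 (fully open) to 1 (shut). A call has 1 to 5 rows; each row is the pose to reach, as a shift and turn from the pose commanded when the call began, along the tool's axes at that moment; what a row does not reach only later rows make up. A row lasts 1/12 s, in which the tool goes at most 41.7 mm and 7.16 degrees, less where a joint would pass 70% of its speed; a pose out of reach is approached as far as the arm can. A call with a gripper value outside its range is refused whole. The fingers move at their own pace and stop on an object; the grip force is fixed at half the most. Time passes only in rows, so rows that repeat a pose let the fingers close. It gives the time, the measured TCP pose, the force and the opening at its end, in the units of the state.
- get_obs(): the state, without advancing time (a new reading comes with each control period).
- capture(name): name is "scene" or "top"; returns the picture (480x640x3 uint8, red, green, blue); there is no depth.
- camera_model(name): a dict with "K" (3x3 intrinsics, pixels), "k1" (the pictures are not rectified: a ray, as slopes to the right and down, at radius r is drawn at 1 + k1 r^2 times it, then the intrinsics apply), "world_to_cam" (4x4, takes a point from world to camera coordinates). Camera axes: x right, y up, looking along -z (the intrinsics and any distortion apply to the point x, -y, -z); pixel columns grow to the right and rows downward; lengths in mm; the calibration is good to about 2 mm. A picture is of the moment at which its call begins. camera_model takes no time and is no camera call.
- close_job(): hands the job in, once; it reports no verdict.
Trained networks look in the newest picture that a camera, given by its name, has taken for a name from the list of things; names that differ only in an ending like _2 or _b are one class to them, and where a whole thing is asked for, a point or a joint stands for the part that bears it (a point fixed in the world has none). Each returns a list of dicts, best first, with "conf" (0 to 1); they miss things now and then, are a little off and sometimes report something else, mostly with a low value. They report only what shows in the picture. A call takes as long as a camera call. They do not tell look-alikes from the thing itself.
- boxes_of(label, camera): "location" ([row, column] in pixels, amid what is visible of it).
- regions_of(label, camera): "region" (480x640 bool, what is visible of it) and "location" ([row, column] in pixels, amid what is visible of it).
- place_of(label, camera): "location" ([row, column] in pixels: a listed point, or the origin of a listed thing).
The state is a dict: "time": time; "joint_positions": joint angles; "dq": joint speeds; "tau": joint torques, N m; "tool_pos": TCP position; "tcp_rot": TCP orientation; "contact_force": force on the tool from outside, world axes, zero at the start; "moment": the same for the moment, N m; "grip_width": finger opening in mm.
Only numpy, scipy, OpenCV 4.12 (cv2) and the standard library are available. Lean on these libraries where they do the work, as an engineer would, in place of code of your own. Each camera call takes 0.05 s, during which the arm holds its last target.

### The job

To weigh the small amber dropper bottle, behind the blue jar and the aluminium bottle on the white board, first set those two aside, standing in the steel tray; then put the dropper bottle upright on the middle of the balance pan; then put the jar and the aluminium bottle back, each in the very place on the board that it came from. Leave the rubber stopper where it is and never tip a bottle or the jar over.

Things in the scene. Friction and masses are not known exactly. Their poses are not given: they have to be found in the camera images.
- jar: Blue reagent jar with a darker blue screw cap: body 73 mm in diameter up to 95 mm high, cap 66 mm in diameter from 101 to 122 mm high (the top); 0.2 to 0.45 kg. Grasp it by the cap. Origin: centre of its underside, z up. It starts in one of the two front (large) rings of the board and must go back to that same place.
- alu_bottle: Aluminium bottle with a black cap and spout: body 56 mm in diameter up to 142 mm high, cap 40 mm in diameter above that, spout tip 180 mm high; 0.1 to 0.2 kg. Grasp it round the body. Origin: centre of its underside, z up. It starts in the other front ring of the board and must go back to that same place.
- dropper: Amber dropper bottle: body 34 mm in diameter up to 70 mm high, above that a black collar and rubber bulb at most 23 mm in diameter up to 113 mm; about 0.06 kg. Grasp it round the top of the body. Origin: centre of its underside, z up. It starts in one of the two rear (small) rings of the board.
- stopper: Dark red rubber stopper, 35 mm in diameter, 30 mm high, in the other rear ring of the board beside the dropper bottle; it is to stay there. Origin: centre of its underside.
- board: White plastic board fixed on the worktop, 130 x 200 x 8 mm (along its x and y), with four blue rings marked on it. Origin: centre of its underside; its x axis points away from the robot (turned by at most 0.25 rad). The front rings, 82 mm in diameter, are centred at x = -20, y = +-52.5 mm and the rear rings, 43 mm in diameter, at x = +40, y = +-30 mm of its frame; things stand within about 3 mm of the ring centres, on its top 8 mm above the worktop.
- tray: Shallow square steel tray, fixed on the worktop, the side area: 160 x 160 mm outside, rim 14 mm high, walls and floor 3 mm thick. Origin: centre of its underside; things set in it stand 3 mm above the origin. There is room for the jar and the bottle side by side along a diagonal, each 34 mm from the centre in x and in y.
- oxygen_console: Tall black instrument at the left of the work, fixed and not to be touched: 0.57 m high, with its knobs 205 mm towards the robot (-x) of its origin, 205 mm deep behind it, and 180 mm to either side (y). Origin: centre of its underside. Keep the arm clear of it, above all on the first move.
- balance: White laboratory balance fixed on the worktop: housing 155 x 145 mm, top 36 mm high, a grey display strip along its side nearer the robot, a round steel pan on top. Origin: centre of its underside.
- pan (a point): Centre of the balance pan's top face, a flat steel disc 110 mm in diameter, 46 mm above the worktop. The dropper bottle is to stand here.
There are look-alikes about, which are no part of the job. There is more than one size of the dropper; the job needs the largest.

How it is judged:
By the outcome, as a careful person would: the job done as asked, in the order asked, and still so for the second after the job is handed in, with the robot touching nothing.
It also fails if it takes over 125 s, if anything falls off the work surface, if the arm or the gripper's body presses on something with over 40 N, if the wrist force passes 120 N, or if a joint passes its speed limit or range.

## Working session

There is one attempt and no reset: what is moved stays moved. The work goes in short steps, Python scripts to look and compute and a tool call to move; the robot and the scene stay as the last step left them, time stands still between calls to the robot, and variables do not carry over. Pictures are saved under pics/ and viewed, and the job is handed in when it is done.

Besides the shell and the picture viewer there is one more tool, called as a command line: name --argument value ..., lists and objects as JSON in quotes. send_rows: Moves the arm, as the interface text tells. Its arguments: {"type":"object","properties":{"targets":{"type":"array","items":{"type":"array","items":{"type":"array","items":{"type":"number"}}}}},"required":["targets"]}

```bash
mkdir -p pics; ls; python3 - <<'E'
from plant import *
import cv2,numpy as np
print(get_obs()); print(grasp_offset)
for n in("scene","top"):
    im=capture(n); cv2.imwrite(f"pics/{n}0.png",im[:,:,::-1]); print(n,camera_model(n))
    for l in ["jar","alu_bottle","dropper","stopper","board","tray","oxygen_console","balance","pan"]:
        print(l,[(np.round(d["location"]),round(d["conf"],2)) for d in place_of(l,n)])
E
```

```text
pics
{'time': 0.0, 'joint_positions': array([ 1.17301912e+00,  3.42691400e-01,  1.52502189e+00, -2.80373208e-05,
        1.27540482e+00, -1.46022162e-01]), 'dq': array([ 0.00037847, -0.00088971,  0.00259215, -0.00033865, -0.00119441,
       -0.0004254 ]), 'tau': array([-7.94075095e-05, -4.31246352e+01, -2.44219726e+01,  7.17528211e-02,
        5.58433961e-02, -8.03952071e-05]), 'tool_pos': array([130.6159403 , 508.06581102, 226.05952653]), 'tcp_rot': array([-3.14007954e+00, -1.95433441e-04,  2.88984565e+00]), 'contact_force': array([-0.03469984,  0.30982661,  0.35724305]), 'moment': array([ 0.01397755,  0.06801502, -0.02599937]), 'grip_width': 91.98680775952822}
-18.8
scene {'K': array([[459.41216645,   0.        , 316.50618198],
       [  0.        , 459.41216645, 244.01123552],
       [  0.        ,   0.        ,   1.        ]]), 'k1': 0.040743909928509986, 'world_to_cam': array([[ 7.52123961e-01,  6.59016896e-01,  2.50570982e-03,
        -3.89680794e+02],
       [-5.10839238e-01,  5.80600942e-01,  6.33991971e-01,
         2.66744534e+02],
       [ 4.16356603e-01, -4.78120567e-01, 
[... 747 characters left out ...]
,  1.47779926e-02,
        -3.96184757e+01],
       [ 9.80980184e-01,  1.17878065e-02,  1.93749649e-01,
        -5.45624254e+02],
       [-1.93894676e-01,  1.27346096e-02,  9.80939695e-01,
        -1.14143387e+03],
       [ 0.00000000e+00,  0.00000000e+00,  0.00000000e+00,
         1.00000000e+00]])}
jar [(array([230., 384.]), 0.91)]
alu_bottle [(array([232., 433.]), 0.71)]
dropper [(array([207., 428.]), 0.68), (array([163., 399.]), 0.64), (array([169., 437.]), 0.63)]
stopper [(array([202., 394.]), 0.63)]
board [(array([223., 410.]), 0.66)]
tray [(array([320., 436.]), 0.64)]
oxygen_console []
balance [(array([276., 300.]), 0.96)]
pan [(array([258., 302.]), 0.67), (array([232., 385.]), 0.54)]
```

View pics/scene0.png

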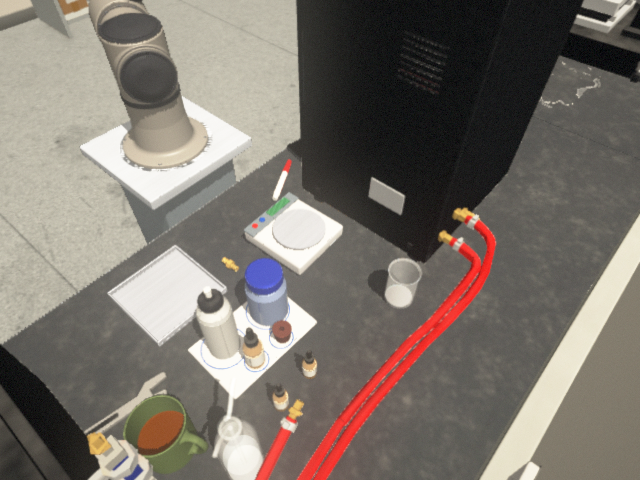

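View pics/top0.png

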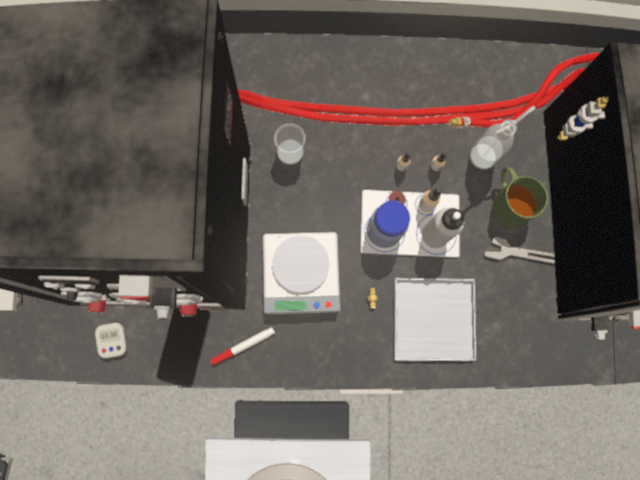

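```bash
cat > h.py <<'E'
from plant import *
import cv2,numpy as np
from scipy.spatial.transform import Rotation as R
def proj(n,P):
    m=camera_model(n);P=np.atleast_2d(P).astype(float)
    c=P@m["world_to_cam"][:3,:3].T+m["world_to_cam"][:3,3]
    s=np.c_[c[:,0],-c[:,1]]/(-c[:,2:3]); r2=(s**2).sum(1,keepdims=True)
    s=s*(1+m["k1"]*r2); K=m["K"]
    return s*[K[0,0],K[1,1]]+[K[0,2],K[1,2]]   # col,row
def ray(n,uv):
    m=camera_model(n);K=m["K"];W=m["world_to_cam"]
    d=(np.array(uv,float)-[K[0,2],K[1,2]])/[K[0,0],K[1,1]]; s=d.copy()
    for _ in range(30): s=d/(1+m["k1"]*(s@s))
    v=W[:3,:3].T@np.array([s[0],-s[1],-1]); o=-W[:3,:3].T@W[:3,3]
    return o,v/np.linalg.norm(v)
def onz(n,uv,z):
    o,v=ray(n,uv); return o+v*(z-o[2])/v[2]
E
python3 - <<'E'
from h import *
np.set_printoptions(precision=1,suppress=True)
for n in("scene","top"):
    print(n,ray(n,(320,240))[0],proj(n,[[0,0,0],[130,508,226],[130,508,400]]))
S={"board":(341,256,0),"jar":(312,265,8),"alu":(343,225,8),"st":(334,281,8),"tray":(295,171,0),"bal":(237,292,0),"pan":(226,301,46),"dr2":(371,312,0),"dr1":(407,281,0)}
T={"board":(223,410,0),"jar":(230,384,8),"alu":(232,433,8),"dr":(207,428,8),"st":(202,394,8),"tray":(320,436,0),"bal":(276,300,0),"pan":(258,302,46),"d1":(169,437,0),"d2":(163,399,0)}
for n,D in(("scene",S),("top",T)):
    for k,(r,c,z) in D.items(): print(n,k,onz(n,(c,r),z))
# console corners on top face z=570 in top, and bottom corner
for uv in [(205,268),(0,262),(215,0)]: print("con top",onz("top",uv,570))
print("con bot scene", onz("scene",(425,262),0),onz("scene",(302,185),0), "top bot",onz("top",(247,310),0),onz("top",(248,150),0))
E
```

```text
scene [ 928.9 -471.7  759.7] [[166.4 141.2]
 [333.1  -0.4]
 [335.6 -81. ]]
top [ 314.3  -18.6 1226. ] [[287.1 517.6]
 [-19.6 454.7]
 [-74.3 469.2]]
scene board [ 587.6 -246.2    0. ]
scene jar [ 560.5 -195.6    8. ]
scene alu [ 552.2 -287.8    8. ]
scene st [ 615.2 -208.9    8. ]
scene tray [ 391.6 -286.2    0. ]
scene bal [467.1 -22.3   0. ]
scene pan [488.6 -15.4  46. ]
scene dr2 [ 702.2 -222.     0. ]
scene dr1 [ 705.  -302.2    0. ]
top board [ 579.1 -241.7    0. ]
top jar [ 562.3 -187.2    8. ]
top alu [ 559.4 -286.8    8. ]
top dr [ 611.1 -278.1    8. ]
top st [ 620.4 -208.5    8. ]
top tray [ 383.3 -290.2    0. ]
top bal [469. -20.   0.]
top pan [497.9 -23.4  46. ]
top d1 [ 694.5 -301.6    0. ]
top d2 [ 705.8 -222.     0. ]
con top [404.3  81.9 570. ]
con top [406.6 314.7 570. ]
con top [726.6  86.5 570. ]
con bot scene [720.1 110.1   0. ] [373.8 112.1   0. ] top bot [400.3  83.4   0. ] [729.3  90.6   0. ]
```

```bash
python3 - <<'E'
from h import *
im=cv2.imread("pics/top0.png")
cv2.imwrite("pics/z1.png",cv2.resize(im[230:400,0:260],None,fx=3,fy=3,interpolation=cv2.INTER_CUBIC))
cv2.imwrite("pics/z2.png",cv2.resize(im[140:370,350:560],None,fx=2.6,fy=2.6,interpolation=cv2.INTER_CUBIC)); 
E
```

```text
(no output)
```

View pics/z1.png

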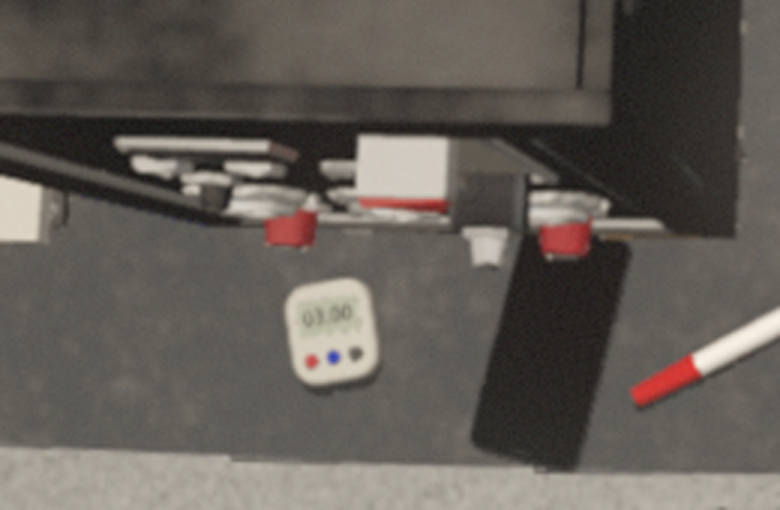

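View pics/z2.png

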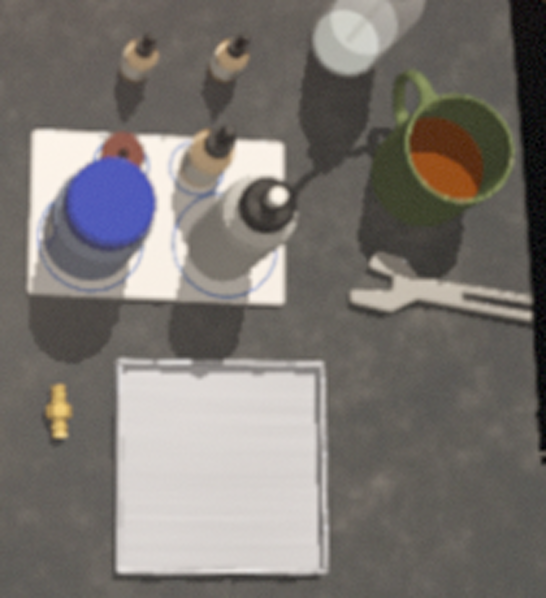

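```bash
python3 - <<'E'
from h import *
im=cv2.imread("pics/scene0.png")
cv2.imwrite("pics/z3.png",cv2.resize(im[240:440,100:340],None,fx=3,fy=3,interpolation=cv2.INTER_CUBIC))
np.set_printoptions(precision=1,suppress=True)
print(proj("top",[[316,100,300],[316,450,300],[400,90,570]]))
for uv in [(188,315),(93,312)]: print([onz("top",uv,z) for z in(100,300,450)])
E
```

```text
[[217.9 352.4]
 [ -5.  344.3]
 [197.3 271.9]]
[array([382.4, 182. , 100. ]), array([370.3, 146.3, 300. ]), array([361.3, 119.6, 450. ])]
[array([383.7, 359.6, 100. ]), array([371.3, 292.5, 300. ]), array([362.1, 242.1, 450. ])]
```

View pics/z3.png

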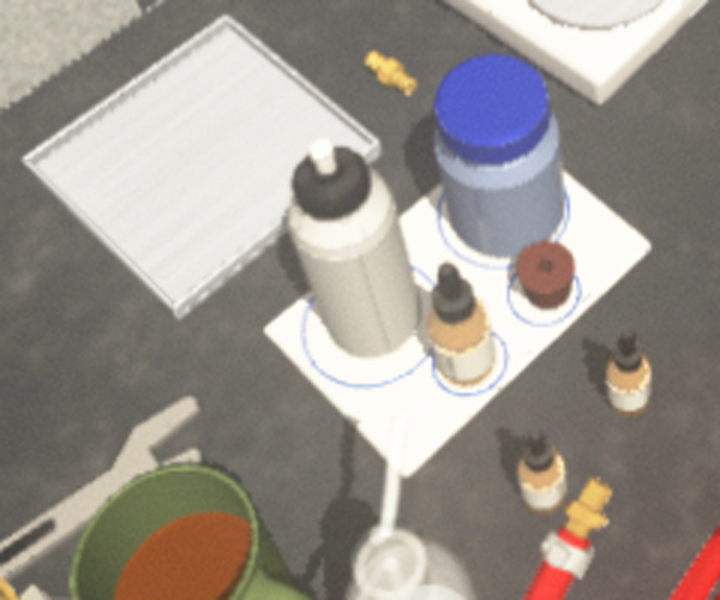

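```bash
cat >> h.py <<'E'
def tri(a,b):
    A=[];B=[]
    for n,uv in(("scene",a),("top",b)):
        o,v=ray(n,uv);M=np.eye(3)-np.outer(v,v);A.append(M);B.append(M@o)
    p=np.linalg.lstsq(np.vstack(A),np.hstack(B),rcond=None)[0]
    e=[np.linalg.norm(M@p-b) for M,b in zip(A,B)]
    return p,e
E
python3 - <<'E'
from h import *
np.set_printoptions(precision=1,suppress=True)
im=cv2.imread("pics/top0.png")
cv2.imwrite("pics/z4.png",cv2.resize(im[80:230,420:600],None,fx=4,fy=4,interpolation=cv2.INTER_CUBIC))
im=cv2.imread("pics/scene0.png")
cv2.imwrite("pics/z5.png",cv2.resize(im[330:480,180:340],None,fx=4,fy=4,interpolation=cv2.INTER_CUBIC))
print(tri((231,430),(507,128)),tri((234,378),(535,107)))
E
```

```text
(array([ 726.4, -400.3,  164.5]), [np.float64(0.10466831162923), np.float64(0.1046683116289564)]) (array([ 723.7, -391.5,  295.2]), [np.float64(16.148032190834325), np.float64(16.148032190833458)])
```

View pics/z4.png

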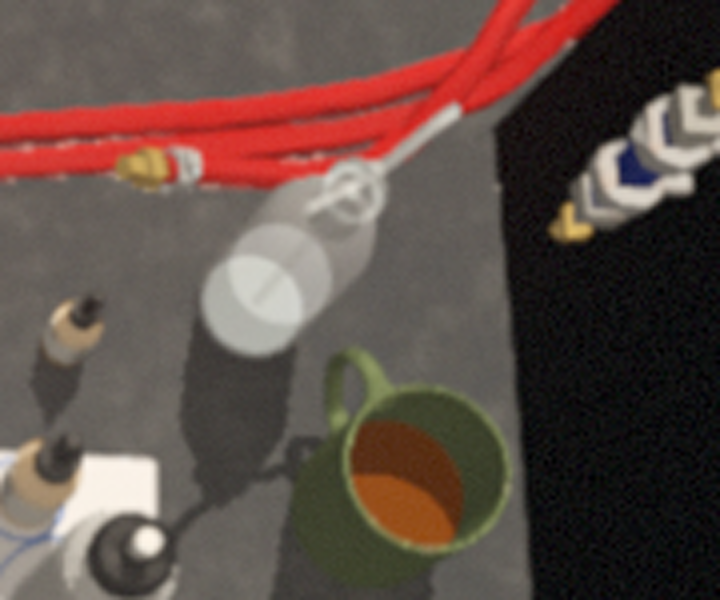

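View pics/z5.png

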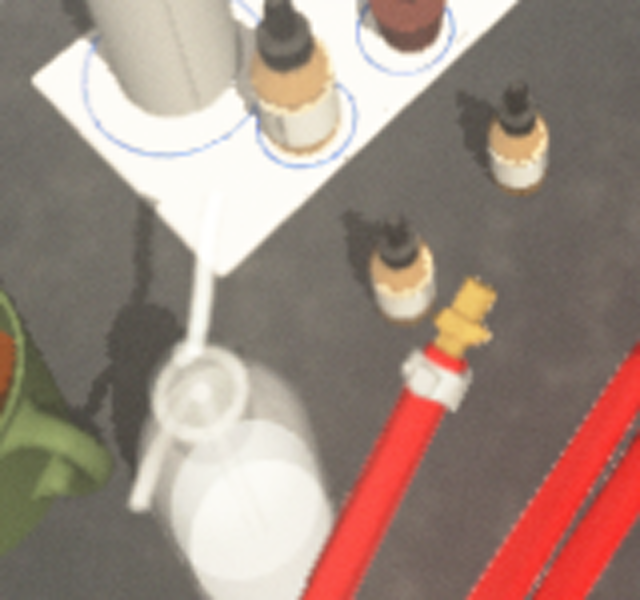

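```bash
cat > fit.py <<'E'
from h import *
from scipy.optimize import minimize
PR={"jar":[(0,36.5),(95,36.5),(101,33),(122,33)],"alu_bottle":[(0,28),(142,28),(142,20),(165,20)],
"dropper":[(0,17),(60,17),(70,15),(80,11.5),(113,6)],"stopper":[(0,15),(30,17.5)]}
def mask(n,lab,x,y,z0,s=4):
    a=np.linspace(0,2*np.pi,48,endpoint=False);m=np.zeros((480*s,640*s),np.uint8)
    pr=PR[lab]
    for (z1,r1),(z2,r2) in zip(pr[:-1],pr[1:]):
        P=np.vstack([np.c_[x+r*np.cos(a),y+r*np.sin(a),np.full(48,z0+z)] for z,r in((z1,r1),(z2,r2))])
        uv=((proj(n,P)+.5)*s-.5).astype(np.float32)
        cv2.fillConvexPoly(m,np.round(cv2.convexHull(uv)).astype(np.int32),255)
    return cv2.resize(m,(640,480),interpolation=cv2.INTER_AREA)/255.
def fit(lab,regs,p0,z0,ign=None):
    # regs: dict cam->region
    def cost(p):
        c=0
        for n,g in regs.items():
            m=mask(n,lab,p[0],p[1],z0); d=np.abs(m-g)
            if ign and n in ign: d=d*(~ign[n])
            c+=d.sum()
        return c
    r=minimize(cost,p0,method="Nelder-Mead",options=dict(initial_simplex=np.array([p0,np.add(p0,[6,0]),np.add(p0,[0,6])]),xatol=.1,fatol=.5))
    return r.x,r.fun
E
python3 - <<'E'
from fit import *
np.set_printoptions(precision=1,suppress=True)
reg={}
for n in("scene","top"):
    capture(n)
    for l in ["jar","alu_bottle","dropper","stopper","board","tray","balance"]:
        rs=regions_of(l,n); print(n,l,[(np.round(d["location"]),round(d["conf"],2),int(d["region"].sum())) for d in rs])
        reg[n,l]=[d["region"] for d in rs]
import pickle;pickle.dump(reg,open("reg.pkl","wb"))
E
```

```text
scene jar [(array([290., 264.]), 0.55, 2387)]
scene alu_bottle [(array([320., 217.]), 0.8, 2191)]
scene dropper [(array([351., 252.]), 0.82, 649), (array([365., 310.]), 0.74, 337), (array([399., 281.]), 0.62, 348)]
scene stopper [(array([332., 281.]), 0.73, 359)]
scene board [(array([353., 241.]), 0.71, 3658)]
scene tray [(array([293., 163.]), 0.94, 5861)]
scene balance [(array([293., 166.]), 0.63, 5710), (array([229., 291.]), 0.6, 4588)]
top jar [(array([226., 390.]), 0.85, 1531), (array([267., 302.]), 0.37, 6076)]
top alu_bottle [(array([226., 445.]), 0.71, 1273)]
top dropper [(array([203., 431.]), 0.64, 373), (array([162., 403.]), 0.63, 194)]
top stopper [(array([196., 395.]), 0.59, 121)]
top board [(array([227., 415.]), 0.61, 2866)]
top tray [(array([320., 436.]), 0.64, 6545)]
top balance [(array([274., 298.]), 0.56, 5939)]
```

```bash
cat > m1.py <<'E'
from fit import *
import pickle
np.set_printoptions(precision=1,suppress=True)
reg=pickle.load(open("reg.pkl","rb"))
for l,p0 in (("jar",(561,-191)),("alu_bottle",(555,-287)),("dropper",(611,-278)),("stopper",(618,-209))):
    g={n:reg[n,l][0] for n in("scene","top")}
    others={n:np.any([reg[n,k][0] for k in ("jar","alu_bottle","dropper","stopper") if k!=l],axis=0) for n in g}
    print(l,"both",fit(l,g,p0,8,others),*[(n,fit(l,{n:g[n]},p0,8,others)) for n in g])
def plate(n,p,L,W,z,s=4):
    c,si=np.cos(p[2]),np.sin(p[2]); q=np.array([[-1,-1],[-1,1],[1,1],[1,-1]])*[L/2,W/2]
    P=np.c_[p[0]+c*q[:,0]-si*q[:,1],p[1]+si*q[:,0]+c*q[:,1],np.full(4,z)]
    m=np.zeros((480*s,640*s),np.uint8); cv2.fillConvexPoly(m,np.round((proj(n,P)+.5)*s-.5).astype(np.int32),255)
    return cv2.resize(m,(640,480),interpolation=cv2.INTER_AREA)/255.
for l,L,W,z,p0,i in(("tray",160,160,14,(388,-288,0.0),None),("board",130,200,8,(583,-244,0.),1)):
  for ns in(("scene",),("top",),("scene","top")):
    def cost(p):
        t=0
        for n in ns:
            d=np.abs(plate(n,p,L,W,z)-reg[n,l][0])
            if i: d=d*(~np.any([reg[n,k][0] for k in ("jar","alu_bottle","dropper","stopper")],axis=0))
            t+=d.sum()
        return t
    r=minimize(cost,p0,method="Nelder-Mead",options=dict(initial_simplex=np.array([p0,np.add(p0,[8,0,0]),np.add(p0,[0,8,0]),np.add(p0,[0,0,.1])]),xatol=.05,fatol=.5))
    print(l,ns,r.x[:2],r.x[2].round(3),r.fun)
    if l=="board":
        c,s=np.cos(r.x[2]),np.sin(r.x[2])
        for q in((-20,52.5),(-20,-52.5),(40,30),(40,-30)): print("  ring",r.x[0]+c*q[0]-s*q[1],r.x[1]+s*q[0]+c*q[1])
# pan: bright circle fit by edges
for n,c in(("scene",(301,228)),("top",(301,263))):
    im=capture(n); cv2.imwrite(f"pics/pan_{n}.png",cv2.resize(im[c[1]-60:c[1]+60,c[0]-60:c[0]+60,::-1],None,fx=5,fy=5,interpolation=cv2.INTER_CUBIC))
E
python3 m1.py
```

```text
jar both (array([ 563.2, -188.1]), np.float64(278.1333333333333)) ('scene', (array([ 565.3, -189.7]), np.float64(153.86274509803923))) ('top', (array([ 563.2, -188. ]), np.float64(107.91764705882353)))
alu_bottle both (array([ 553.9, -290.3]), np.float64(449.6745098039215)) ('scene', (array([ 558.2, -292.3]), np.float64(313.1725490196078))) ('top', (array([ 552.6, -288. ]), np.float64(108.53725490196078)))
dropper both (array([ 617.8, -274.7]), np.float64(162.05882352941177)) ('scene', (array([ 618.4, -275.5]), np.float64(105.7686274509804))) ('top', (array([ 617.7, -273.7]), np.float64(53.14901960784314)))
stopper both (array([ 618.8, -209.9]), np.float64(68.14117647058825)) ('scene', (array([ 619.6, -210.4]), np.float64(29.07450980392157))) ('top', (array([ 617.7, -209.9]), np.float64(31.756862745098037)))
tray ('scene',) [ 386.9 -288.2] -0.002 544.3686274509804
tray ('top',) [ 384.9 -285.2] -0.01 163.1843137254902
tray ('scene', 'top') [ 385.2 -286.6] -0.007 858.0431372549019
board ('scene',) [ 579.9 -243.1] -0.04 340.5882352941177
  ring 561.9584646373577 -189.8850987357353
  ring 557.7874760517506 -294.80222247737595
  ring 621.0173235070937 -214.75076158643378
  ring 618.6339014581753 -274.70340372451415
board ('top',) [ 577.  -240.9] -0.032 281.5372549019608
  ring 558.7161983153792 -187.7446759745264
  ring 555.3620333019549 -292.69108885778184
  ring 617.9668274600771 -212.14985874289502
  ring 616.0501617381204 -272.11923753332667
board ('scene', 'top') [ 578.8 -241.8] -0.037 728.5137254901961
  ring 560.7944064342134 -188.56776126641068
  ring 556.8711884899312 -293.4944421486423
  ring 619.9118202359996 -213.293888852193
  ring 617.6699814106955 -273.25199221346816
```

```bash
python3 - <<'E'
from fit import *
import pickle
def ov(n,c,hw,items,f,out):
    im=cv2.imread(f); s=6
    x0,y0=c[0]-hw,c[1]-hw
    z=cv2.resize(im[y0:y0+2*hw,x0:x0+2*hw],None,fx=s,fy=s,interpolation=cv2.INTER_CUBIC)
    for l,x,y,z0 in items:
        m=(cv2.resize(mask(n,l,x,y,z0)[y0:y0+2*hw,x0:x0+2*hw],None,fx=s,fy=s)>.5).astype(np.uint8)
        cs,_=cv2.findContours(m,0,2); cv2.drawContours(z,cs,-1,(0,0,255),1)
    return z
it=[("jar",564,-189,8),("alu_bottle",555.5,-290,8),("dropper",618,-274.6,8)]
a=ov("scene",(245,315),66,it,"pics/scene0.png",0)[:,:]
b=ov("top",(415,222),66,it,"pics/top0.png",0)
cv2.imwrite("pics/ova.png",cv2.resize(a,(600,600))); cv2.imwrite("pics/ovb.png",cv2.resize(b,(600,600)))
E
```

```text
(no output)
```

View pics/ova.png

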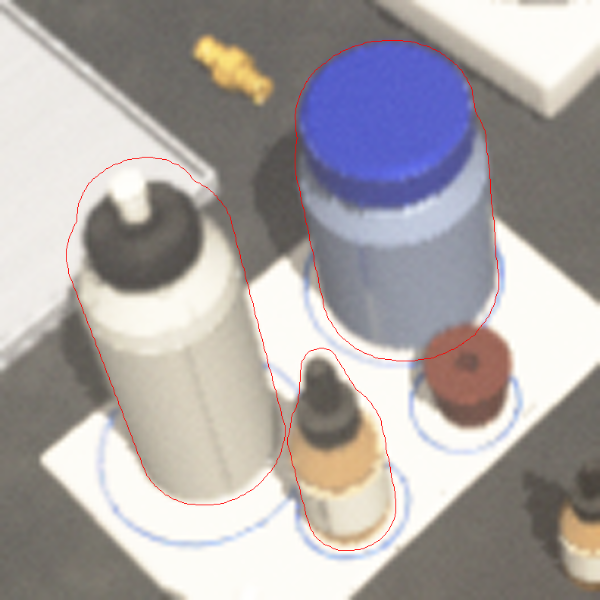

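View pics/ovb.png

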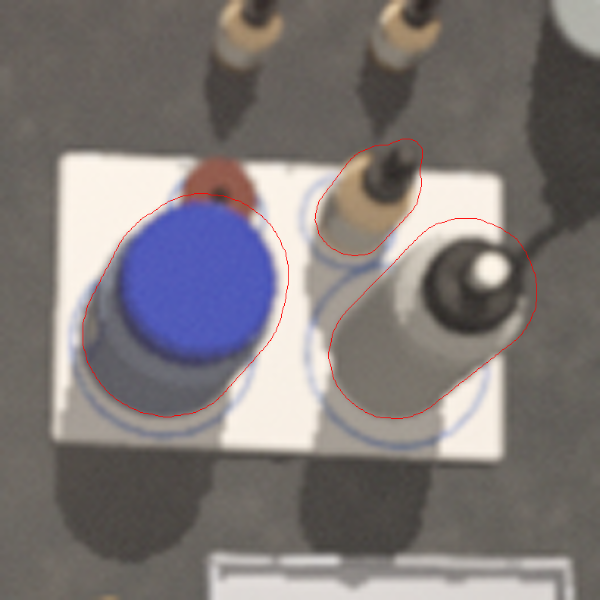

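View pics/pan_top.png

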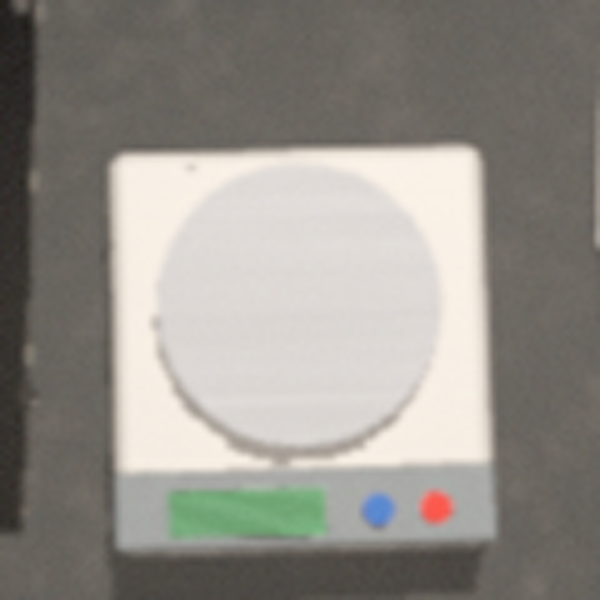

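View pics/pan_scene.png

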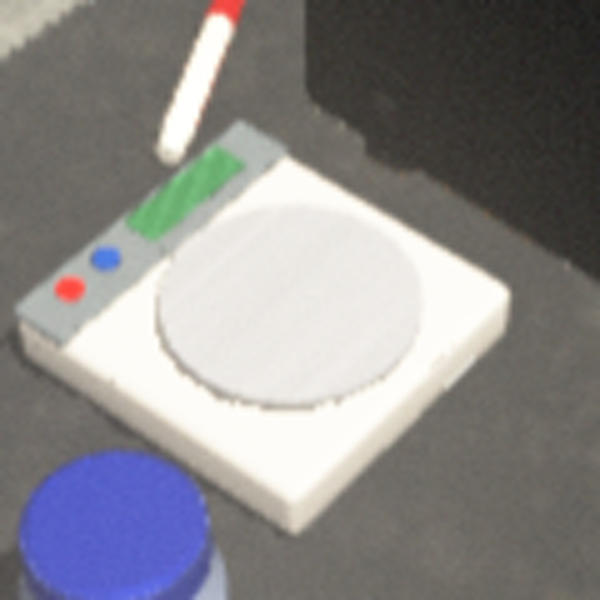

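```bash
cat > ov.py <<'E'
from h import *
def rings(f,n,c,hw,items,out,s=8):
    im=cv2.imread(f);x0,y0=c[0]-hw,c[1]-hw
    z=cv2.resize(im[y0:y0+2*hw,x0:x0+2*hw],None,fx=s,fy=s,interpolation=cv2.INTER_CUBIC)
    a=np.linspace(0,2*np.pi,60)
    for x,y,zz,r in items:
        uv=(proj(n,np.c_[x+r*np.cos(a),y+r*np.sin(a),0*a+zz])-[x0,y0]+.5)*s-.5
        cv2.polylines(z,[np.round(uv).astype(np.int32)],True,(0,0,255),1)
    cv2.imwrite(out,z)
E
python3 - <<'E'
from ov import *
A=[(555.5,-290,8+z,r) for z,r in((0,28),(100,28),(120,28),(142,28),(142,20),(165,20))]
J=[(564,-189,8+z,r) for z,r in((0,36.5),(95,36.5),(101,33),(122,33))]
rings("pics/scene0.png","scene",(220,325),37,A,"pics/r1.png")
rings("pics/top0.png","top",(443,225),37,A,"pics/r2.png")
rings("pics/scene0.png","scene",(266,292),37,J,"pics/r3.png")
rings("pics/top0.png","top",(390,225),37,J,"pics/r4.png")
E
```

```text
(no output)
```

View pics/r1.png

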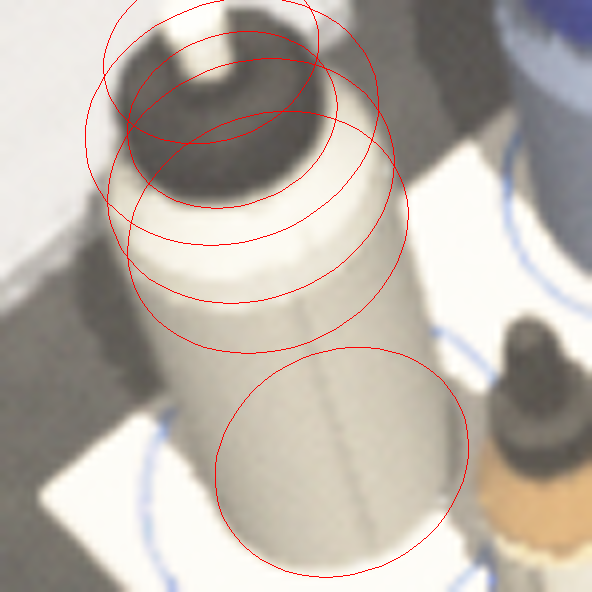

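View pics/r2.png

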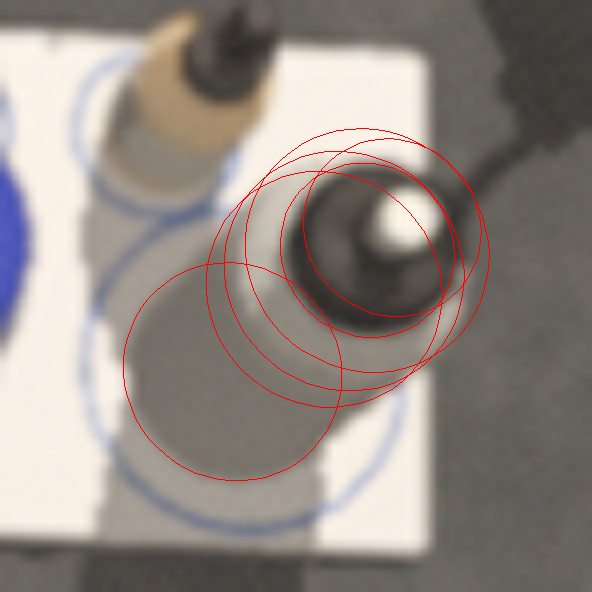

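View pics/r3.png

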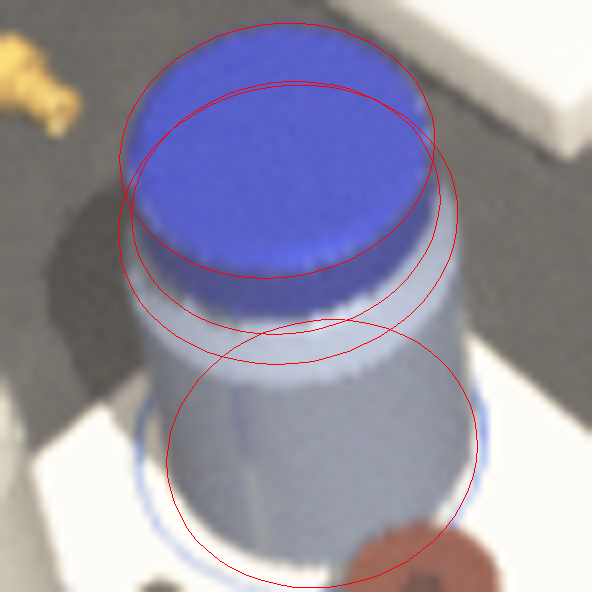

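View pics/r4.png

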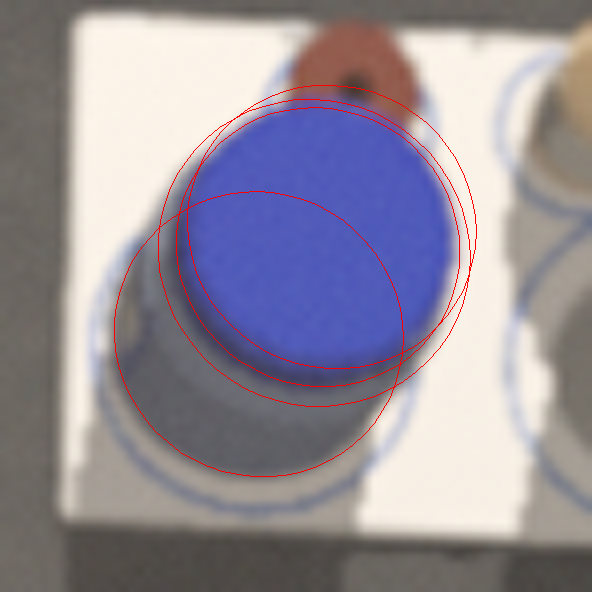

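```bash
python3 - <<'E'
from h import *
np.set_printoptions(precision=1,suppress=True)
print(onz("top",(241+299/5-.4,203+304/5-.4),46),onz("scene",(241+290/5-.4,168+304/5-.4),46))
for n,uv in(("scene",(432,258)),("scene",(380,200)),("top",(247,310)),("top",(248,160))): print(n,onz(n,uv,0))
E
```

```text
[487.4 -20.4  46. ] [489.4 -23.5  46. ]
scene [725.3 128.5   0. ]
scene [543.4 194.5   0. ]
top [400.3  83.4   0. ]
top [707.6  89.9   0. ]
```

send_rows --targets '[[[0,0,7,0,0,-40,-1],[0,0,14,0,0,-80,-1],[0,0,21,0,0,-120,-1],[0,0,28,0,0,-160,-1],[0,0,35,0,0,-200,-1]]]'

```text
time: 2.32
tool_pos: [130.5, 507.9, 428.9]
tcp_rot: [3.141, -0.0, 2.273]
contact_force: [-0.3, 1.3, -0.2]
grip_width: 91.9
```

send_rows --targets '[[[0,0,7,0,0,-40,-1],[0,0,14,0,0,-80,-1],[0,0,21,0,0,-120,-1],[0,0,28,0,0,-160,-1],[0,0,35,0,0,-200,-1]]]'

```text
time: 2.73
tool_pos: [131.4, 510.0, 605.9]
tcp_rot: [3.138, -0.005, 1.751]
contact_force: [0.7, 1.3, 1.6]
grip_width: 92.2
```

```bash
python3 -c "
from plant import *;o=get_obs();print(o['joint_positions'].round(3),o['tool_pos'],o['tcp_rot'])"
```

```text
[ 1.173  0.471  0.265 -0.     2.399  0.993] [131.35933149 509.99376027 605.85105995] [ 3.13839347 -0.00490376  1.75100872]
```

send_rows --targets '[[[0,0,4,-37,13,0,-1],[0,0,7.6,-75,27,0,-1],[0,0,7.6,-112,40,0,-1],[0,0,7.6,-150,54,0,-1],[0,0,7.6,-188,67,0,-1]]]'

```text
time: 3.15
tool_pos: [233.2, 337.7, 601.7]
tcp_rot: [-3.142, 0.0, 1.624]
contact_force: [1.2, -0.4, 0.8]
grip_width: 91.7
```

```bash
python3 -c "
from plant import *;o=get_obs();print(o['joint_positions'].round(3),o['tool_pos'],o['tcp_rot'])"
```

```text
[ 0.779  0.149  0.761 -0.     2.232  0.726] [233.16215723 337.73826252 601.71156094] [-3.14152592e+00  1.60249711e-04  1.62411110e+00]
```

send_rows --targets '[[[0,0,3,-35,12,-15,-1],[0,0,5,-70,24,-30,-1],[0,0,5,-108,36,-30,-1],[0,0,5,-146,48,-30,-1],[0,0,5,-184,60,-30,-1]]]'

```text
time: 3.57
tool_pos: [302.1, 156.8, 632.3]
tcp_rot: [3.14, -0.0, 1.537]
contact_force: [0.7, 0.3, 0.1]
grip_width: 91.7
```

```bash
python3 -c "
from plant import *;o=get_obs();print(o['joint_positions'].round(3),o['tool_pos'],o['tcp_rot'])"
```

```text
[0.252 0.039 0.792 0.    2.31  0.286] [302.07148687 156.79891222 632.30429347] [ 3.14040284e+00 -4.28347236e-04  1.53677380e+00]
```

send_rows --targets '[[[0,0,0,-34,21,0,-1],[0,0,0,-68,42,0,-1],[0,0,0,-103,63,0,-1],[0,0,0,-137,84,0,-1],[0,0,0,-171,105,0,-1]]]'

```text
time: 3.98
tool_pos: [401.3, -18.1, 632.3]
tcp_rot: [3.141, 0.0, 1.536]
contact_force: [-0.3, 1.1, 0.7]
grip_width: 91.9
```

send_rows --targets '[[[0,0,0,-30,18,12,-1],[0,0,0,-60,36,30,-1],[0,0,0,-90,54,50,-1],[0,0,0,-120,73,70,-1],[0,0,0,-150,91,90,-1]]]'

```text
time: 4.4
tool_pos: [487.4, -170.8, 541.0]
tcp_rot: [3.141, -0.0, 1.536]
contact_force: [0.5, -0.1, -0.1]
grip_width: 91.9
```

```bash
python3 -c "
from plant import *;o=get_obs();print(o['joint_positions'].round(3),o['tool_pos'],o['tcp_rot'])"
```

```text
[-0.486  0.325  0.702  0.     2.114 -0.451] [ 487.38852378 -170.77905811  541.02667878] [ 3.14122684e+00 -4.33198417e-05  1.53579717e+00]
```

send_rows --targets '[[[0,0,0,-14,9,35,-1],[0,0,0,-29,18,70,-1],[0,0,0,-44,27,105,-1],[0,0,0,-60,36,140,-1],[0,0,0,-75,46,175,-1]]]'

```text
time: 4.82
tool_pos: [530.2, -246.3, 365.4]
tcp_rot: [3.141, 0.0, 1.536]
contact_force: [-0.9, -0.2, 0.1]
grip_width: 91.8
```

send_rows --targets '[[[0,0,0,-14,9,30,-1],[0,0,0,-28,18,60,-1],[0,0,0,-42,26,95,-1],[0,0,0,-42,26,95,-1],[0,0,0,-42,26,95,-1]]]'

```text
time: 5.23
tool_pos: [554.1, -288.4, 269.8]
tcp_rot: [-3.137, -0.003, 1.535]
contact_force: [-0.6, 0.4, 0.4]
grip_width: 91.7
```

```bash
cat > st.py <<'E'
from h import *
import sys
np.set_printoptions(precision=2,suppress=True)
def st(t=None):
    o=get_obs(); print("t",round(o['time'],2),"j",o['joint_positions'].round(3),"pos",o['tool_pos'],"rot",o['tcp_rot'].round(4),"F",o['contact_force'].round(1),"w",round(o['grip_width'],1))
    if t is not None: print("tool shift",R.from_euler('xyz',o['tcp_rot']).inv().apply(np.array(t)-o['tool_pos']))
if __name__=="__main__": st([float(a) for a in sys.argv[1:4]] if len(sys.argv)>3 else None)
E
python3 st.py 555.5 -290 126
python3 - <<'E'
from h import *
for n in("scene","top"): cv2.imwrite(f"pics/{n}1.png",capture(n)[:,:,::-1])
E
```

```text
t 5.23 j [-0.6   0.51  1.14  0.    1.5  -0.57] pos [ 554.08 -288.38  269.77] rot [-3.14 -0.    1.54] F [-0.6  0.4  0.4] w 91.7
tool shift [ -1.99   2.1  143.76]
```

View pics/scene1.png

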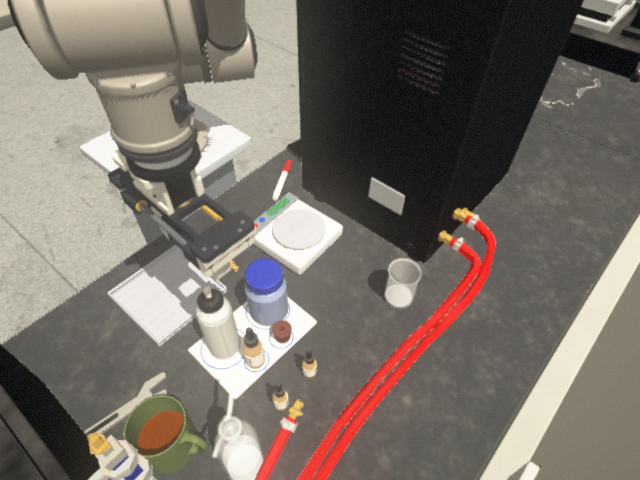

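View pics/top1.png

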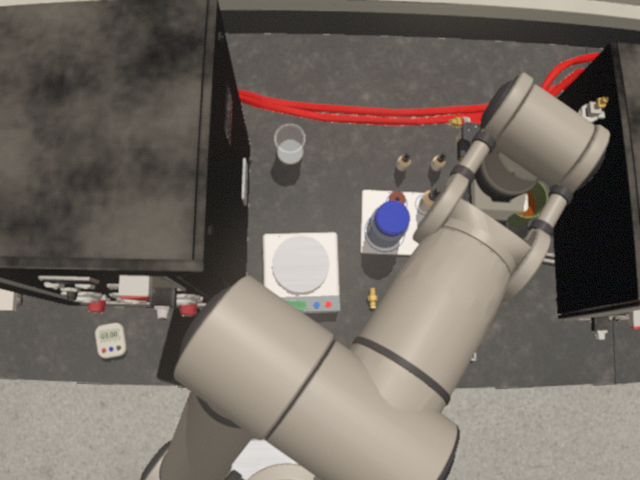

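send_rows --targets '[[[0,0,0,-2,2,10,-1],[0,0,0,-2,2,40,-1],[0,0,0,-2,2,70,-1],[0,0,0,-2,2,100,-1],[0,0,0,-2,2,120,-1]]]'

```text
time: 5.75
tool_pos: [556.5, -289.8, 150.7]
tcp_rot: [3.142, -0.0, 1.537]
contact_force: [-0.3, 0.0, -0.0]
grip_width: 91.8
```

```bash
python3 st.py 555.5 -290 126
```

```text
t 5.75 j [-0.6   0.59  1.33  0.    1.22 -0.57] pos [ 556.48 -289.75  150.66] rot [ 3.14 -0.    1.54] F [-0.3  0.  -0. ] w 91.8
tool shift [-0.28 -0.97 24.66]
```

send_rows --targets '[[[0,0,0,0,-1,12,-1],[0,0,0,0,-1,20,-1],[0,0,0,0,-1,24,-1],[0,0,0,0,-1,24,-1]]]'

```text
time: 6.08
tool_pos: [556.1, -290.4, 128.4]
tcp_rot: [3.141, 0.0, 1.536]
contact_force: [0.5, 0.5, 0.3]
grip_width: 91.5
```

```bash
python3 st.py 555.5 -290 126; python3 - <<'E'
from h import *
im=capture("scene"); cv2.imwrite("pics/s2.png",cv2.resize(im[230:380,130:330,::-1],None,fx=4,fy=4,interpolation=cv2.INTER_CUBIC))
E
```

```text
t 6.08 j [-0.6   0.61  1.36  0.    1.17 -0.57] pos [ 556.11 -290.39  128.38] rot [3.14 0.   1.54] F [0.5 0.5 0.3] w 91.5
tool shift [ 0.37 -0.62  2.38]
```

View pics/s2.png

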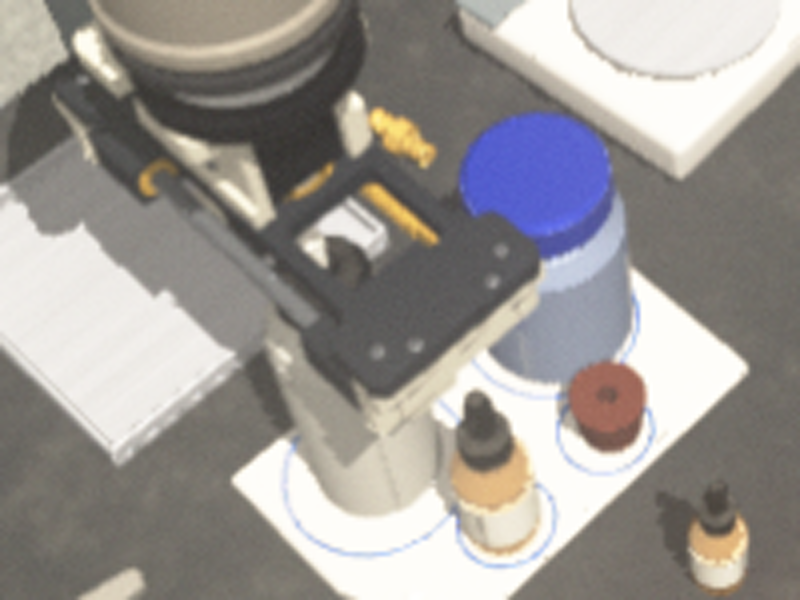

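send_rows --targets '[[[0,0,0,0,0,1,-0.5],[0,0,0,0,0,1,0],[0,0,0,0,0,1,0.3],[0,0,0,0,0,1,1],[0,0,0,0,0,1,1]]]'

```text
time: 6.55
tool_pos: [555.9, -290.6, 127.3]
tcp_rot: [3.141, 0.0, 1.536]
contact_force: [-0.0, -0.1, 0.2]
grip_width: 63.2
```

send_rows --targets '[[[0,0,0,0,0,0,1],[0,0,0,0,0,0,1],[0,0,0,0,0,0,1],[0,0,0,0,0,0,1]]]'

```text
time: 6.88
tool_pos: [555.8, -290.5, 127.1]
tcp_rot: [3.141, 0.0, 1.536]
contact_force: [-0.8, 1.1, 1.4]
grip_width: 55.6
```

```bash
python3 st.py 555.5 -290 126;python3 st.py; python3 - <<'E'
from h import *
im=capture("scene"); cv2.imwrite("pics/s3.png",cv2.resize(im[230:380,130:330,::-1],None,fx=4,fy=4,interpolation=cv2.INTER_CUBIC))
E
```

```text
t 6.88 j [-0.6   0.61  1.36  0.    1.17 -0.57] pos [ 555.79 -290.53  127.1 ] rot [3.14 0.   1.54] F [-0.8  1.1  1.4] w 55.6
tool shift [ 0.52 -0.31  1.1 ]
t 6.88 j [-0.6   0.61  1.36  0.    1.17 -0.57] pos [ 555.79 -290.53  127.1 ] rot [3.14 0.   1.54] F [-0.8  1.1  1.4] w 55.6
```

View pics/s3.png

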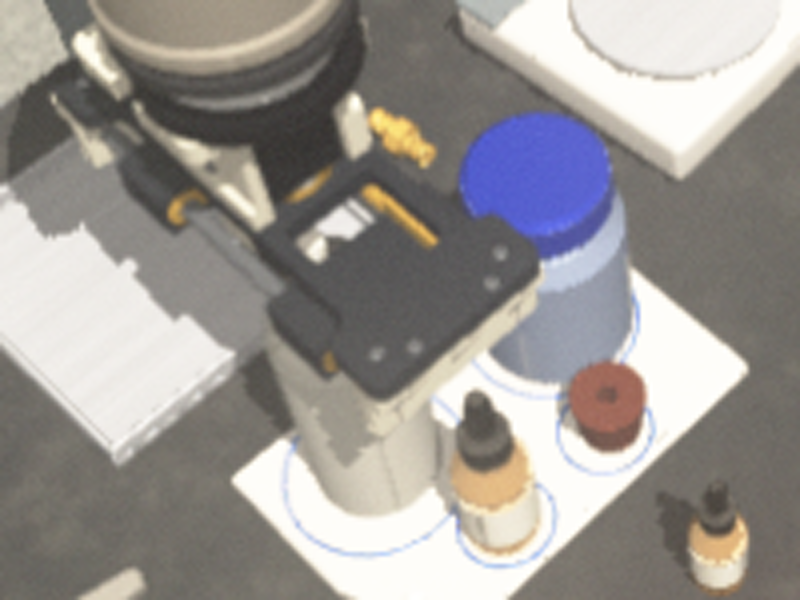

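send_rows --targets '[[[0,0,0,0,0,-10,1],[0,0,0,0,0,-30,1],[0,0,0,0,0,-55,1],[0,0,0,-5,-25,-60,1],[0,0,0,-10,-55,-60,1]]]'

```text
time: 7.35
tool_pos: [502.1, -299.1, 189.5]
tcp_rot: [3.137, 0.003, 1.538]
contact_force: [-0.4, -0.5, -0.7]
grip_width: 55.1
```

```bash
python3 st.py 352 -321 160
```

```text
t 7.35 j [-0.67  0.48  1.42  0.    1.24 -0.64] pos [ 502.07 -299.11  189.51] rot [3.14 0.   1.54] F [-0.4 -0.5 -0.7] w 55.1
tool shift [ -26.69 -149.42   28.89]
```

send_rows --targets '[[[0,0,0,-5,-28,0,1],[0,0,0,-11,-60,0,1],[0,0,0,-17,-95,0,1],[0,0,0,-23,-125,10,1],[0,0,0,-27,-148,20,1]]]'

```text
time: 7.77
tool_pos: [349.8, -320.7, 167.8]
tcp_rot: [3.141, 0.001, 1.536]
contact_force: [-0.4, 0.3, -1.3]
grip_width: 55.1
```

send_rows --targets '[[[0,0,0,0,0,10,1],[0,0,0,0,0,20,1],[0,0,0,0,0,30,1],[0,0,0,0,0,30,1],[0,0,0,0,0,30,1]]]'

```text
time: 8.18
tool_pos: [351.6, -320.3, 137.2]
tcp_rot: [-3.141, -0.001, 1.536]
contact_force: [0.5, 0.1, -0.9]
grip_width: 55.5
```

```bash
python3 st.py 352 -321 122.5; python3 - <<'E'
from h import *
im=capture("scene"); cv2.imwrite("pics/s4.png",cv2.resize(im[200:380,80:320,::-1],None,fx=3.3,fy=3.3,interpolation=cv2.INTER_CUBIC))
E
```

```text
t 8.18 j [-0.9   0.35  1.79  0.    1.   -0.87] pos [ 351.56 -320.34  137.16] rot [-3.14 -0.    1.54] F [ 0.5  0.1 -0.9] w 55.5
tool shift [-0.65  0.47 14.66]
```

View pics/s4.png

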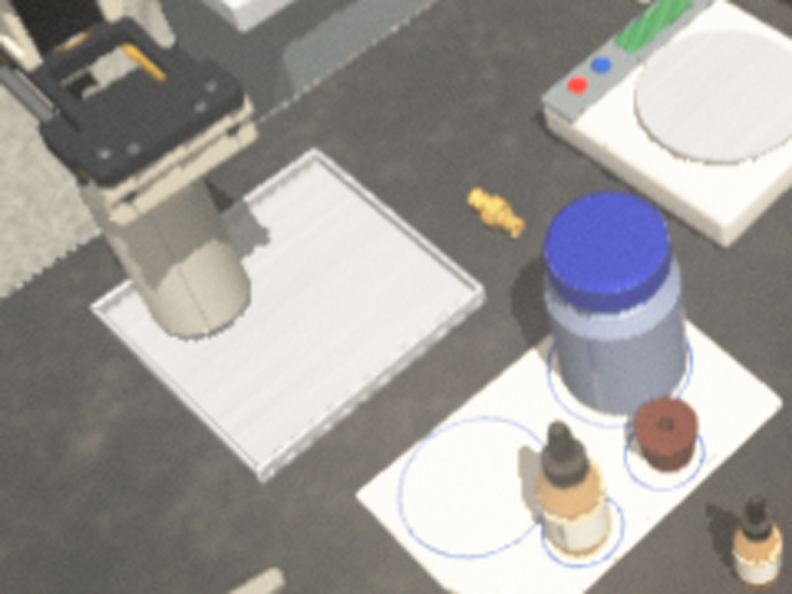

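Bottle held upright above the tray's near-right corner; it clears the walls. Lower and release.

send_rows --targets '[[[0,0,0,0,0,6,1],[0,0,0,0,0,11,1],[0,0,0,0,0,14,1],[0,0,0,0,0,14,1],[0,0,0,0,0,14,1]]]'

```text
time: 8.65
tool_pos: [351.6, -320.3, 122.8]
tcp_rot: [-3.141, -0.001, 1.536]
contact_force: [0.8, 0.4, -0.5]
grip_width: 55.4
```

```bash
python3 st.py 352 -321 122
```

```text
t 8.65 j [-0.9   0.37  1.8   0.    0.97 -0.87] pos [ 351.57 -320.3   122.75] rot [-3.14 -0.    1.54] F [ 0.8  0.4 -0.5] w 55.4
tool shift [-0.69  0.46  0.75]
```

send_rows --targets '[[[0,0,0,0,0,0.5,1],[0,0,0,0,0,0.5,-0.25],[0,0,0,0,0,0.5,-0.5],[0,0,0,0,0,0.5,-1],[0,0,0,0,0,0.5,-1]]]'

```text
time: 9.07
tool_pos: [351.7, -320.5, 122.6]
tcp_rot: [3.141, 0.0, 1.536]
contact_force: [0.3, -1.2, 1.3]
grip_width: 73.1
```

send_rows --targets '[[[0,0,0,0,0,0,-1],[0,0,0,0,0,-10,-1],[0,0,0,0,0,-40,-1],[0,0,0,0,0,-75,-1],[0,0,0,0,0,-95,-1]]]'

```text
time: 9.48
tool_pos: [352.2, -321.1, 220.5]
tcp_rot: [3.139, 0.003, 1.536]
contact_force: [-0.2, -0.5, -0.1]
grip_width: 91.2
```

```bash
python3 st.py 564 -189 220; python3 - <<'E'
from h import *
im=capture("scene"); cv2.imwrite("pics/s5.png",cv2.resize(im[200:380,80:320,::-1],None,fx=3.3,fy=3.3,interpolation=cv2.INTER_CUBIC))
E
```

```text
t 9.48 j [-0.9   0.26  1.66  0.    1.22 -0.87] pos [ 352.17 -321.09  220.52] rot [3.14 0.   1.54] F [-0.2 -0.5 -0.1] w 91.2
tool shift [139.35 207.13   0.64]
```

View pics/s5.png

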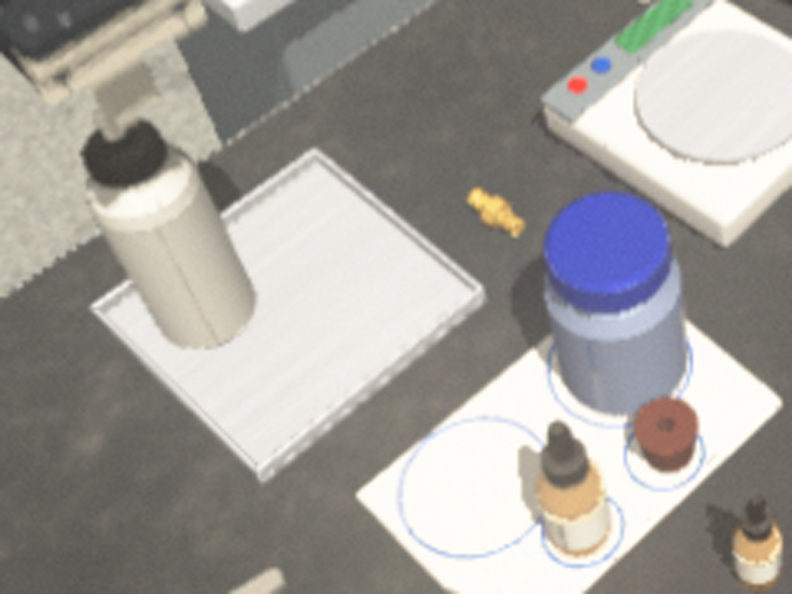

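send_rows --targets '[[[0,0,0,18,27,0,-1],[0,0,0,40,59,0,-1],[0,0,0,63,93,0,-1],[0,0,0,85,126,0,-1],[0,0,0,107,159,0,-1]]]'

```text
time: 9.95
tool_pos: [515.6, -217.8, 217.3]
tcp_rot: [3.141, 0.0, 1.536]
contact_force: [-0.3, -0.8, 0.1]
grip_width: 91.8
```

send_rows --targets '[[[0,0,0,18,27,0,-1],[0,0,0,29,43,5,-1],[0,0,0,32,48,25,-1],[0,0,0,32,48,45,-1],[0,0,0,32,48,50,-1]]]'

```text
time: 10.37
tool_pos: [562.1, -187.3, 163.8]
tcp_rot: [-3.136, -0.002, 1.537]
contact_force: [-0.7, 0.1, -0.0]
grip_width: 91.6
```

```bash
python3 st.py 564 -189 100; python3 - <<'E'
from h import *
im=capture("scene"); cv2.imwrite("pics/s6.png",cv2.resize(im[200:380,160:400,::-1],None,fx=3.3,fy=3.3,interpolation=cv2.INTER_CUBIC))
E
```

```text
t 10.37 j [-0.45  0.52  1.42 -0.    1.21 -0.42] pos [ 562.12 -187.32  163.82] rot [-3.14 -0.    1.54] F [-0.7  0.1 -0. ] w 91.6
tool shift [-1.77  2.28 63.8 ]
```

View pics/s6.png

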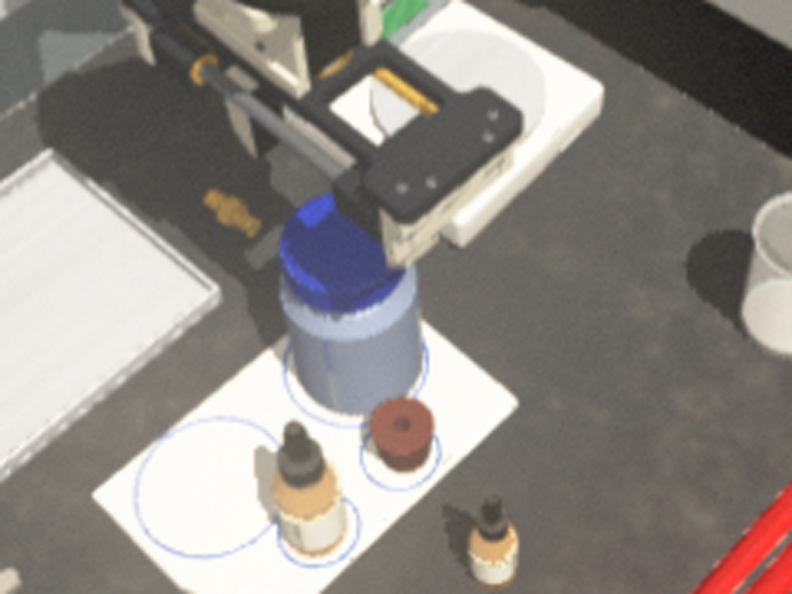

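send_rows --targets '[[[0,0,0,-1.5,2,12,-1],[0,0,0,-1.5,2,30,-1],[0,0,0,-1.5,2,45,-1],[0,0,0,-1.5,2,54,-1],[0,0,0,-1.5,2,55,-1]]]'

```text
time: 10.83
tool_pos: [564.5, -190.4, 111.1]
tcp_rot: [-3.14, -0.001, 1.535]
contact_force: [0.1, 1.2, -0.3]
grip_width: 91.6
```

send_rows --targets '[[[0,0,0,0,0,0,-1]]]'

```text
time: 10.92
tool_pos: [565.3, -190.7, 112.7]
tcp_rot: [3.141, -0.0, 1.536]
contact_force: [-0.7, 0.3, -0.2]
grip_width: 91.6
```

```bash
python3 st.py 564 -189 107.5; python3 - <<'E'
from h import *
im=capture("scene"); cv2.imwrite("pics/s7.png",cv2.resize(im[200:380,160:400,::-1],None,fx=3.3,fy=3.3,interpolation=cv2.INTER_CUBIC))
E
```

```text
t 10.92 j [-0.45  0.58  1.47  0.    1.09 -0.42] pos [ 565.31 -190.66  112.65] rot [ 3.14 -0.    1.54] F [-0.7  0.3 -0.2] w 91.6
tool shift [ 1.61 -1.37  5.15]
```

View pics/s7.png

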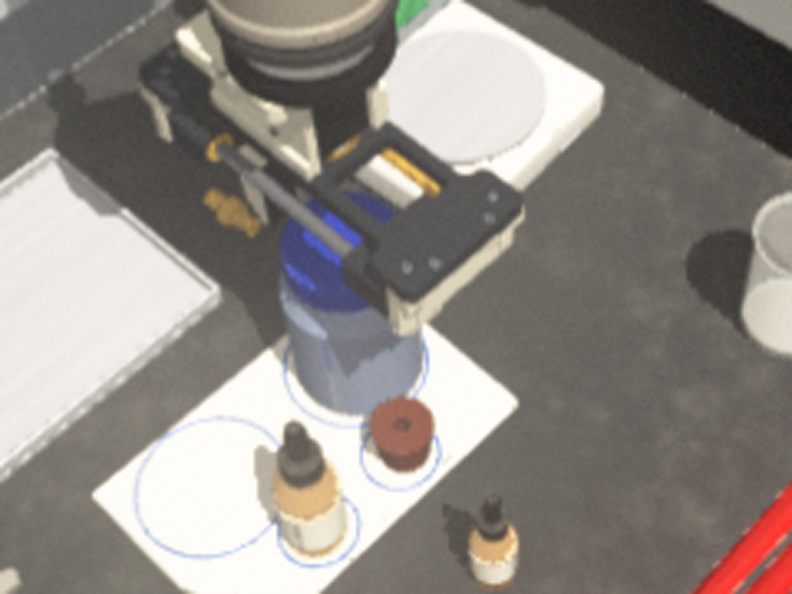

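send_rows --targets '[[[0,0,0,1,-1,3,-1],[0,0,0,1,-1,4,-1],[0,0,0,1,-1,4,-1]]]'

```text
time: 11.22
tool_pos: [564.4, -189.2, 108.8]
tcp_rot: [3.141, 0.0, 1.536]
contact_force: [-0.0, 0.7, -0.2]
grip_width: 91.8
```

```bash
python3 st.py 564 -189 107.5
```

```text
t 11.22 j [-0.45  0.58  1.48  0.    1.08 -0.42] pos [ 564.35 -189.2   108.8 ] rot [3.14 0.   1.54] F [-0.   0.7 -0.2] w 91.8
tool shift [ 0.19 -0.36  1.3 ]
```

send_rows --targets '[[[0,0,0,0,0,1,-0.6],[0,0,0,0,0,1,0],[0,0,0,0,0,1,1],[0,0,0,0,0,1,1],[0,0,0,0,0,1,1]]]'

```text
time: 11.63
tool_pos: [564.1, -189.2, 107.5]
tcp_rot: [-3.141, -0.0, 1.536]
contact_force: [-1.7, -0.3, -0.1]
grip_width: 65.0
```

send_rows --targets '[[[0,0,0,0,0,0,1],[0,0,0,0,0,0,1],[0,0,0,0,0,0,1]]]'

```text
time: 11.88
tool_pos: [564.1, -189.2, 107.5]
tcp_rot: [-3.141, -0.0, 1.536]
contact_force: [-1.1, 0.8, 1.9]
grip_width: 65.2
```

```bash
python3 st.py 420 -253 180; python3 - <<'E'
from h import *
im=capture("scene"); cv2.imwrite("pics/s8.png",cv2.resize(im[200:380,160:400,::-1],None,fx=3.3,fy=3.3,interpolation=cv2.INTER_CUBIC))
E
```

```text
t 11.88 j [-0.45  0.58  1.48  0.    1.08 -0.42] pos [ 564.13 -189.2   107.5 ] rot [-3.14 -0.    1.54] F [-1.1  0.8  1.9] w 65.2
tool shift [ -68.75 -141.85  -72.48]
```

View pics/s8.png

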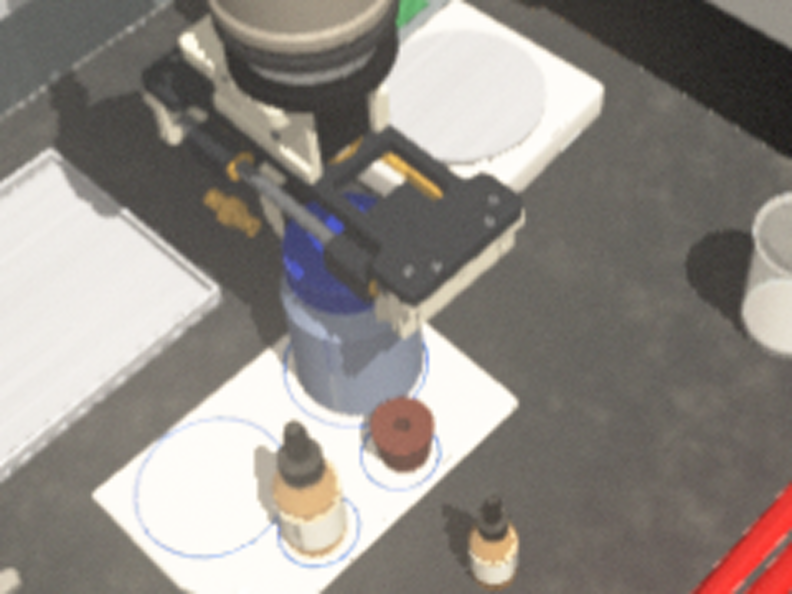

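send_rows --targets '[[[0,0,0,0,0,-8,1],[0,0,0,0,0,-25,1],[0,0,0,0,0,-48,1],[0,0,0,-8,-17,-58,1],[0,0,0,-21,-43,-60,1]]]'

```text
time: 12.35
tool_pos: [522.9, -208.6, 170.0]
tcp_rot: [3.136, 0.002, 1.539]
contact_force: [-0.5, -0.4, -2.6]
grip_width: 64.8
```

send_rows --targets '[[[0,0,0,-14,-28,0,1],[0,0,0,-28,-57,0,1],[0,0,0,-40,-82,8,1],[0,0,0,-48,-99,20,1],[0,0,0,-48,-99,35,1]]]'

```text
time: 12.77
tool_pos: [417.6, -254.6, 133.2]
tcp_rot: [3.141, 0.001, 1.534]
contact_force: [0.0, 0.8, -2.9]
grip_width: 65.2
```

send_rows --targets '[[[0,0,0,0,0,5,1],[0,0,0,0,0,10,1],[0,0,0,0,0,10,1]]]'

```text
time: 13.02
tool_pos: [420.3, -253.0, 122.0]
tcp_rot: [-3.141, -0.001, 1.537]
contact_force: [0.6, -0.6, -2.6]
grip_width: 65.1
```

```bash
python3 st.py 420 -253 103; python3 - <<'E'
from h import *
im=capture("scene"); cv2.imwrite("pics/s9.png",cv2.resize(im[200:380,80:320,::-1],None,fx=3.3,fy=3.3,interpolation=cv2.INTER_CUBIC))
E
```

```text
t 13.02 j [-0.7   0.4   1.76  0.    0.98 -0.66] pos [ 420.25 -252.98  121.99] rot [-3.14 -0.    1.54] F [ 0.6 -0.6 -2.6] w 65.1
tool shift [-0.04 -0.24 18.99]
```

View pics/s9.png

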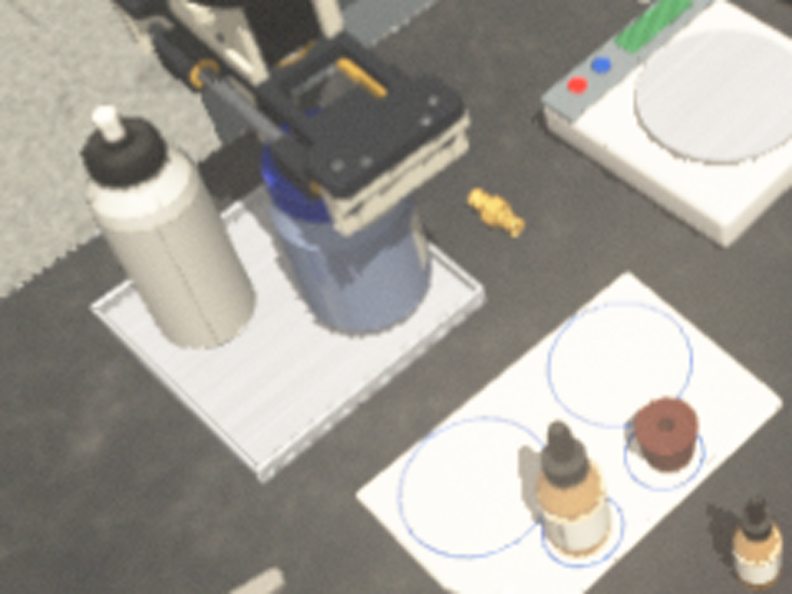

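Good clearances. Lower and release.

send_rows --targets '[[[0,0,0,0,0,7,1],[0,0,0,0,0,13,1],[0,0,0,0,0,17,1],[0,0,0,0,0,19,1],[0,0,0,0,0,19,1]]]'

```text
time: 13.48
tool_pos: [419.9, -253.0, 102.9]
tcp_rot: [-3.141, -0.001, 1.536]
contact_force: [0.1, 0.4, -2.7]
grip_width: 65.5
```

send_rows --targets '[[[0,0,0,0,0,0.3,1],[0,0,0,0,0,0.3,-0.45],[0,0,0,0,0,0.3,-0.7],[0,0,0,0,0,0.3,-1],[0,0,0,0,0,0.3,-1]]]'

```text
time: 13.9
tool_pos: [420.2, -253.5, 103.5]
tcp_rot: [3.141, 0.001, 1.536]
contact_force: [-0.8, 0.4, 0.6]
grip_width: 82.0
```

```bash
python3 st.py
```

```text
t 13.9 j [-0.7   0.42  1.79  0.    0.93 -0.67] pos [ 420.23 -253.48  103.52] rot [3.14 0.   1.54] F [-0.8  0.4  0.6] w 82.0
```

send_rows --targets '[[[0,0,0,0,0,0,-1],[0,0,0,0,0,-12,-1],[0,0,0,0,0,-40,-1],[0,0,0,0,0,-75,-1],[0,0,0,0,0,-100,-1]]]'

```text
time: 14.32
tool_pos: [420.3, -253.5, 205.6]
tcp_rot: [3.14, 0.001, 1.536]
contact_force: [1.1, -1.1, 0.1]
grip_width: 91.6
```

```bash
python3 st.py 618 -274.6 170; cat > m2.py <<'E'
from fit import *
np.set_printoptions(precision=1,suppress=True)
im=capture("scene"); cv2.imwrite("pics/scene10.png",im[:,:,::-1])
rs=regions_of("dropper","scene"); print([(np.round(d["location"]),round(d["conf"],2),int(d["region"].sum())) for d in rs])
capture("top"); rt=regions_of("dropper","top"); print([(np.round(d["location"]),round(d["conf"],2),int(d["region"].sum())) for d in rt])
rs=[d for d in rs if abs(d["location"][1]-252)<8 and abs(d["location"][0]-351)<10]
if rs: print(fit("dropper",{"scene":rs[0]["region"]},(618,-275),8))
rt=[d for d in rt if abs(d["location"][1]-431)<8 and abs(d["location"][0]-203)<10]
if rt: print(fit("dropper",{"top":rt[0]["region"]},(618,-275),8))
from ov import rings
D=[(618,-274.6,8+z,r) for z,r in((0,17),(35,17),(70,11.5))]
rings("pics/scene10.png","scene",(252,352),30,D,"pics/r5.png",10)
E
python3 m2.py
```

```text
t 14.32 j [-0.7   0.3   1.65  0.    1.19 -0.66] pos [ 420.3  -253.52  205.57] rot [3.14 0.   1.54] F [ 1.1 -1.1  0.1] w 91.6
tool shift [-14.18 198.26  35.87]
[(array([351., 254.]), 0.98, 663), (array([400., 283.]), 0.88, 334), (array([366., 308.]), 0.8, 377), (array([230., 292.]), 0.52, 4508)]
[(array([201., 431.]), 0.86, 395), (array([164., 437.]), 0.8, 207), (array([164., 403.]), 0.58, 191), (array([269., 300.]), 0.35, 6075)]
(array([ 618.7, -275.8]), np.float64(91.07843137254902))
(array([ 617.2, -273.7]), np.float64(40.95294117647059))
```

View pics/r5.png

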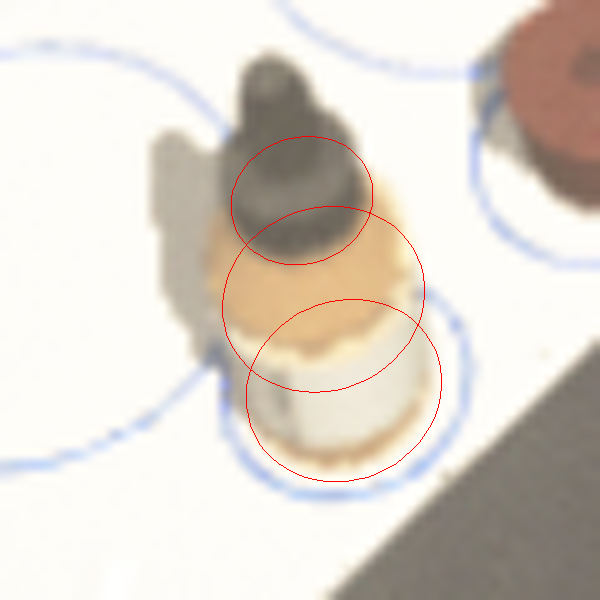

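View pics/scene10.png

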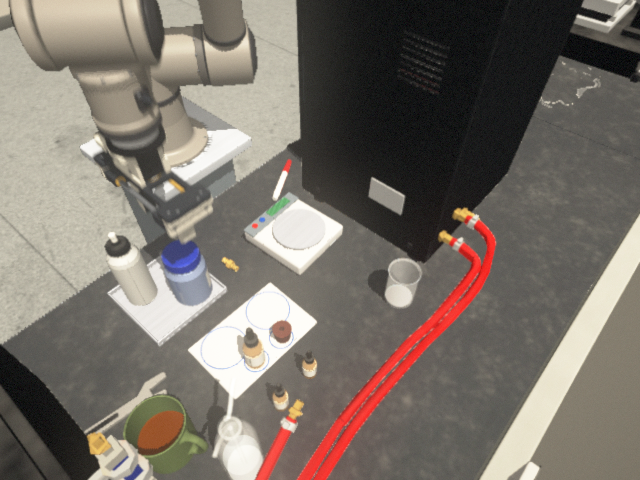

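send_rows --targets '[[[0,0,0,-2,28,0,-0.5],[0,0,0,-5,66,0,-0.5],[0,0,0,-8,106,5,-0.5],[0,0,0,-11,146,20,-0.5],[0,0,0,-13,180,35,-0.5]]]'

```text
time: 14.93
tool_pos: [601.2, -272.4, 166.3]
tcp_rot: [-3.141, -0.0, 1.536]
contact_force: [0.6, -0.2, 0.5]
grip_width: 69.5
```

send_rows --targets '[[[0,0,0,-1,17,10,-0.5],[0,0,0,-1,17.5,30,-0.5],[0,0,0,-1,17.5,40,-0.5],[0,0,0,-1,17.5,40,-0.5]]]'

```text
time: 15.27
tool_pos: [614.6, -272.8, 123.2]
tcp_rot: [-3.134, -0.004, 1.536]
contact_force: [-0.6, 0.4, -0.4]
grip_width: 68.9
```

```bash
python3 st.py 617.5 -274.6 58.5; python3 - <<'E'
from h import *
im=capture("scene"); cv2.imwrite("pics/s11.png",cv2.resize(im[250:430,140:380,::-1],None,fx=3.3,fy=3.3,interpolation=cv2.INTER_CUBIC))
E
```

```text
t 15.27 j [-0.53  0.7   1.2  -0.    1.25 -0.5 ] pos [ 614.57 -272.77  123.15] rot [-3.13 -0.    1.54] F [-0.6  0.4 -0.4] w 68.9
tool shift [-2.    3.5  64.62]
```

View pics/s11.png

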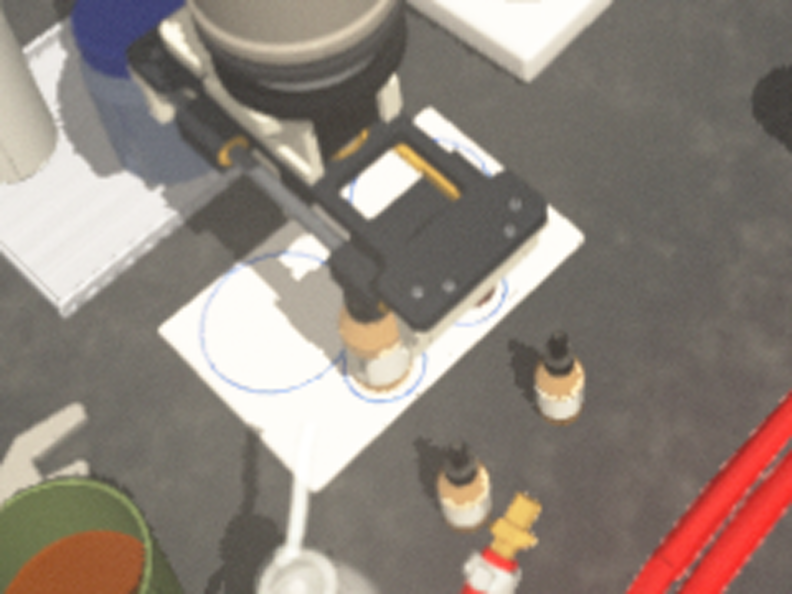

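send_rows --targets '[[[0,0,0,-1,2,0,-0.5],[0,0,0,-1,2,5,-0.5]]]'

```text
time: 15.48
tool_pos: [619.7, -276.1, 125.6]
tcp_rot: [3.138, 0.002, 1.536]
contact_force: [0.1, 0.1, 0.4]
grip_width: 68.7
```

```bash
python3 st.py 617.5 -274.6 58.5
```

```text
t 15.48 j [-0.53  0.7   1.19  0.    1.24 -0.5 ] pos [ 619.74 -276.14  125.57] rot [3.14 0.   1.54] F [0.1 0.1 0.4] w 68.7
tool shift [ 1.59 -2.56 67.06]
```

send_rows --targets '[[[0,0,0,0,-1,10,-0.5],[0,0,0,0,-1,22,-0.5],[0,0,0,0,-1,34,-0.5],[0,0,0,0,-1,44,-0.5],[0,0,0,0,-1,52,-0.5]]]'

```text
time: 15.9
tool_pos: [617.1, -274.7, 69.1]
tcp_rot: [-3.14, -0.001, 1.536]
contact_force: [-0.2, -0.8, -0.1]
grip_width: 68.6
```

send_rows --targets '[[[0,0,0,0,0,2,-0.5],[0,0,0,0,0,2,-0.5],[0,0,0,0,0,2,-0.5]]]'

```text
time: 16.15
tool_pos: [618.1, -275.2, 69.3]
tcp_rot: [3.141, 0.0, 1.536]
contact_force: [-0.2, -0.1, 0.9]
grip_width: 69.0
```

```bash
python3 st.py 617.5 -274.6 58.5; python3 - <<'E'
from h import *
im=capture("scene"); cv2.imwrite("pics/s12.png",cv2.resize(im[250:430,140:380,::-1],None,fx=3.3,fy=3.3,interpolation=cv2.INTER_CUBIC))
E
```

```text
t 16.15 j [-0.53  0.76  1.25  0.    1.13 -0.5 ] pos [ 618.06 -275.24   69.28] rot [3.14 0.   1.54] F [-0.2 -0.1  0.9] w 69.0
tool shift [ 0.62 -0.59 10.78]
```

View pics/s12.png

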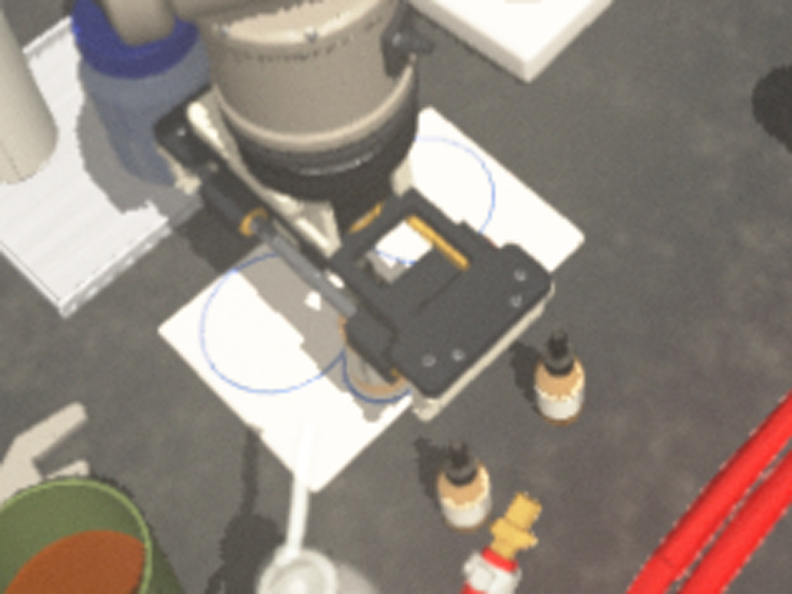

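send_rows --targets '[[[0,0,0,0.5,-0.5,4,-0.5],[0,0,0,0.5,-0.5,8,-0.5],[0,0,0,0.5,-0.5,10,-0.5],[0,0,0,0.5,-0.5,10,-0.5],[0,0,0,0.5,-0.5,10,-0.5]]]'

```text
time: 16.62
tool_pos: [617.3, -274.6, 59.0]
tcp_rot: [-3.141, -0.0, 1.536]
contact_force: [-0.6, -0.1, 0.1]
grip_width: 68.9
```

```bash
python3 st.py 617.5 -274.6 58.5
```

```text
t 16.62 j [-0.53  0.77  1.26  0.    1.11 -0.5 ] pos [ 617.26 -274.56   58.97] rot [-3.14 -0.    1.54] F [-0.6 -0.1  0.1] w 68.9
tool shift [-0.03  0.24  0.47]
```

send_rows --targets '[[[0,0,0,0,0,0,-0.2],[0,0,0,0,0,0,0],[0,0,0,0,0,0,0.15],[0,0,0,0,0,0,1],[0,0,0,0,0,0,1]]]'

```text
time: 17.03
tool_pos: [617.4, -274.6, 59.2]
tcp_rot: [3.141, -0.0, 1.536]
contact_force: [-0.1, -0.2, -0.3]
grip_width: 40.1
```

send_rows --targets '[[[0,0,0,0,0,0,1],[0,0,0,0,0,0,1],[0,0,0,0,0,0,1],[0,0,0,0,0,0,1]]]'

```text
time: 17.37
tool_pos: [617.4, -274.6, 59.2]
tcp_rot: [3.141, -0.0, 1.536]
contact_force: [-1.0, 0.7, 0.8]
grip_width: 33.1
```

```bash
python3 st.py 488.4 -22 170
```

```text
t 17.37 j [-0.53  0.77  1.26  0.    1.11 -0.5 ] pos [ 617.41 -274.63   59.2 ] rot [ 3.14 -0.    1.54] F [-1.   0.7  0.8] w 33.1
tool shift [ 248.01 -137.66 -110.82]
```

send_rows --targets '[[[0,0,0,0,0,-8,1],[0,0,0,0,0,-28,1],[0,0,0,0,0,-60,1],[0,0,0,0,0,-90,1],[0,0,0,15,-8,-110,1]]]'

```text
time: 17.78
tool_pos: [611.2, -261.9, 172.7]
tcp_rot: [3.137, 0.003, 1.534]
contact_force: [0.4, -0.8, -0.6]
grip_width: 33.2
```

send_rows --targets '[[[0,0,0,30,-17,0,1],[0,0,0,63,-35,0,1],[0,0,0,97,-54,0,1],[0,0,0,131,-72,0,1],[0,0,0,165,-91,0,1]]]'

```text
time: 18.2
tool_pos: [523.6, -89.9, 169.8]
tcp_rot: [3.141, 0.0, 1.536]
contact_force: [1.1, 0.8, 0.7]
grip_width: 33.3
```

```bash
python3 st.py 488.4 -22 130; python3 - <<'E'
from h import *
im=capture("scene"); cv2.imwrite("pics/s13.png",im[:,:,::-1])
E
```

```text
t 18.2 j [-0.31  0.41  1.59  0.    1.14 -0.28] pos [523.61 -89.91 169.77] rot [3.14 0.   1.54] F [1.1 0.8 0.7] w 33.3
tool shift [ 66.63 -37.6   39.74]
```

View pics/s13.png

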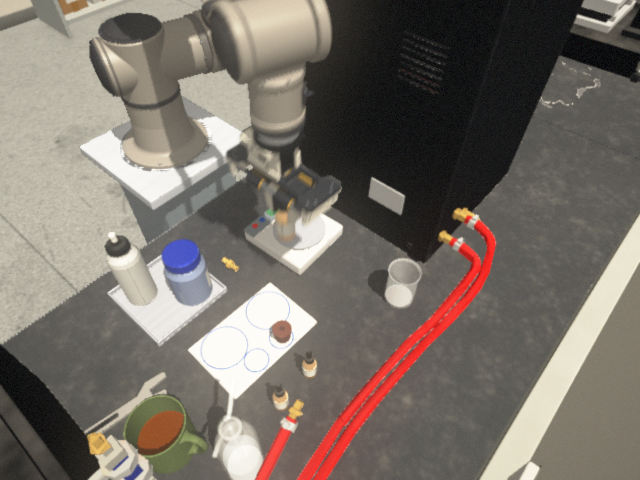

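```bash
python3 - <<'E'
from h import *
np.set_printoptions(precision=1,suppress=True)
im=capture("top"); cv2.imwrite("pics/t13.png",im[:,:,::-1])
print(proj("top",[[556,-290,z] for z in(270,350,450,550)]))
print(proj("top",[[523.6,-90,z] for z in(170,250,350,450)]))
print(proj("top",[[488,-22,z] for z in(100,250,350,450)]))
E
```

```text
[[469.1 202.4]
 [483.3 189.4]
 [504.6 169.9]
 [531.1 145.4]]
[[341.1 232.7]
 [344.4 223.1]
 [349.4 208.6]
 [355.6 190.7]]
[[301.4 258.8]
 [301.8 244.4]
 [302.2 232.2]
 [302.6 217. ]]
```

View pics/t13.png

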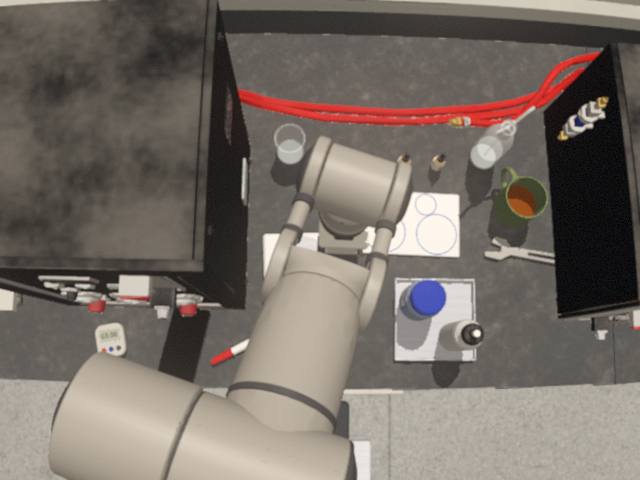

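```bash
python3 - <<'E'
from h import *
np.set_printoptions(precision=1,suppress=True)
print(get_obs()['joint_positions'])
for nm,uv,zs in(("wristL",(299,175),(400,450,500)),("forkL",(264,270),(350,400,450)),("forearmL",(230,385),(450,550,650)),("elbow UL",(95,357),(500,600,700,800)),("elbow L",(55,430),(500,600,700,800)),("mid",(225,385),(500,600,700))):
    print(nm,[onz("top",uv,z) for z in zs])
E
```

```text
[-0.3  0.4  1.6  0.   1.1 -0.3]
wristL [array([558.4, -16.5, 400. ]), array([543.6, -16.7, 450. ]), array([528.9, -16.8, 500. ])]
forkL [array([432.7,  31.5, 350. ]), array([426. ,  28.7, 400. ]), array([419.2,  25.8, 450. ])]
forearmL [array([276.2,  64.9, 450. ]), array([281.1,  54.1, 550. ]), array([286. ,  43.4, 650. ])]
elbow UL [array([306.2, 220. , 500. ]), array([307.3, 187.1, 600. ]), array([308.4, 154.3, 700. ]), array([309.6, 121.4, 800. ])]
elbow L [array([218.3, 266.2, 500. ]), array([231.5, 227. , 600. ]), array([244.8, 187.8, 700. ]), array([258. , 148.5, 800. ])]
mid [array([278.5,  65.3, 500. ]), array([283.4,  53.7, 600. ]), array([288.4,  42.2, 700. ])]
```

```bash
python3 - <<'E'
from h import *
np.set_printoptions(precision=1,suppress=True)
im=cv2.imread("pics/s13.png"); cv2.imwrite("pics/z6.png",cv2.resize(im[0:260,180:440],None,fx=2.3,fy=2.3,interpolation=cv2.INTER_CUBIC))
im=cv2.imread("pics/t13.png"); cv2.imwrite("pics/z7.png",cv2.resize(im[120:330,180:440],None,fx=2.8,fy=2.8,interpolation=cv2.INTER_CUBIC))
print(tri((322,30),(310,180)))
E
```

```text
(array([537.4, -25. , 469.9]), [np.float64(8.090056295592714), np.float64(8.09005629559305)])
```

View pics/z6.png

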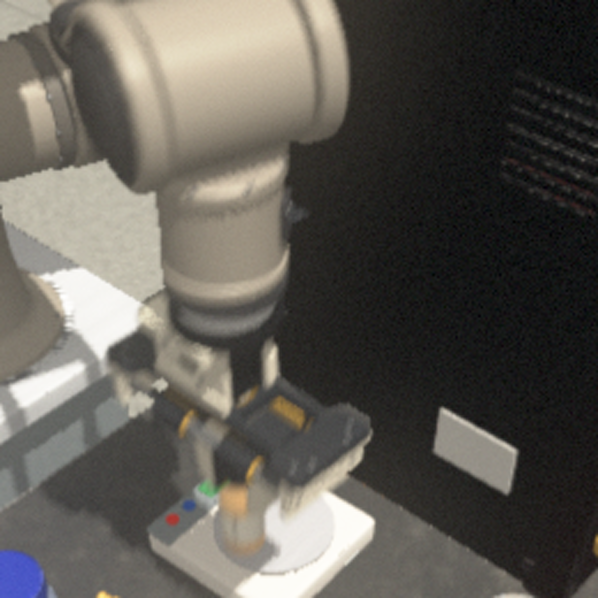

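View pics/z7.png

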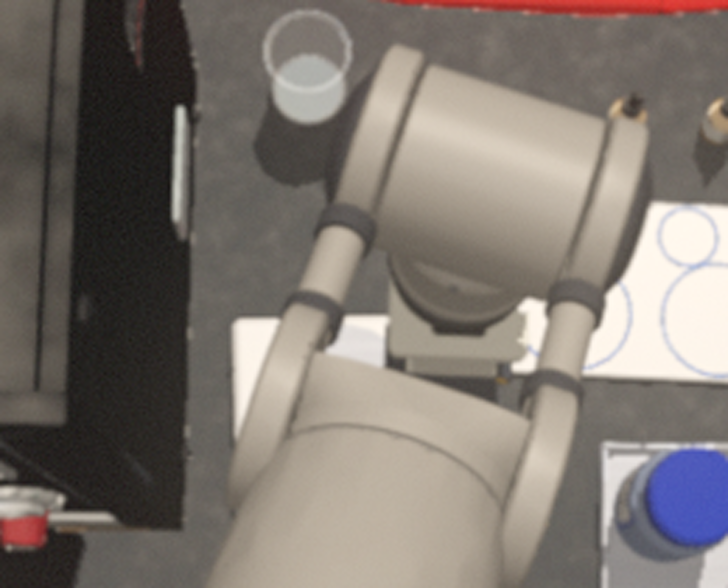

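send_rows --targets '[[[0,0,0,15,-9,0,1],[0,0,0,30,-18,0,1],[0,0,0,40,-24,0,1],[0,0,0,44,-26,0,1],[0,0,0,44,-26,0,1]]]'

```text
time: 18.72
tool_pos: [500.2, -46.0, 169.6]
tcp_rot: [3.141, 0.0, 1.537]
contact_force: [0.6, -0.6, -0.9]
grip_width: 33.3
```

```bash
python3 st.py 488.4 -24 130; python3 - <<'E'
from h import *
np.set_printoptions(precision=1,suppress=True)
im=capture("top")[:,:,::-1]; cv2.imwrite("pics/t14.png",cv2.resize(im[120:420,120:420],None,fx=2,fy=2,interpolation=cv2.INTER_CUBIC))
E
```

```text
t 18.72 j [-0.24  0.36  1.67  0.    1.11 -0.21] pos [500.23 -46.03 169.55] rot [3.14 0.   1.54] F [ 0.6 -0.6 -0.9] w 33.3
tool shift [ 21.62 -12.59  39.54]
```

View pics/t14.png

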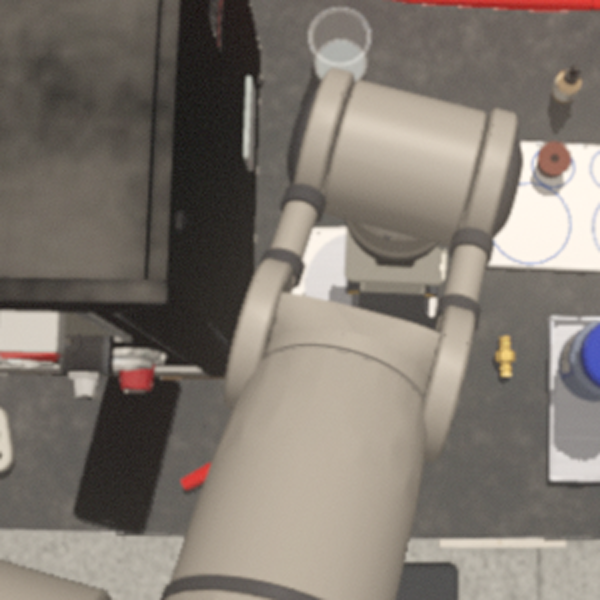

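send_rows --targets '[[[0,0,0,8,-5,0,1],[0,0,0,16,-10,0,1],[0,0,0,20,-12,0,1],[0,0,0,21,-12.5,5,1],[0,0,0,21,-12.5,10,1]]]'

```text
time: 19.18
tool_pos: [488.5, -24.7, 159.0]
tcp_rot: [3.141, 0.0, 1.537]
contact_force: [-0.1, 0.3, -0.1]
grip_width: 33.2
```

```bash
python3 st.py 488.4 -24 99; python3 - <<'E'
from h import *
np.set_printoptions(precision=1,suppress=True)
im=capture("top")[:,:,::-1]; cv2.imwrite("pics/t15.png",cv2.resize(im[120:420,120:420],None,fx=2,fy=2,interpolation=cv2.INTER_CUBIC))
print(proj("top",[[404,84,570],[404,84,530],[404,84,450],[350,84,530],[350,84,450]]))
E
```

```text
t 19.18 j [-0.21  0.35  1.72  0.    1.07 -0.17] pos [488.45 -24.66 158.98] rot [3.14 0.   1.54] F [-0.1  0.3 -0.1] w 33.2
tool shift [ 0.66 -0.11 59.98]
[[203.1 268.2]
 [208.4 273.1]
 [217.4 281.4]
 [206.8 321.1]
 [216.1 324.6]]
```

View pics/t15.png

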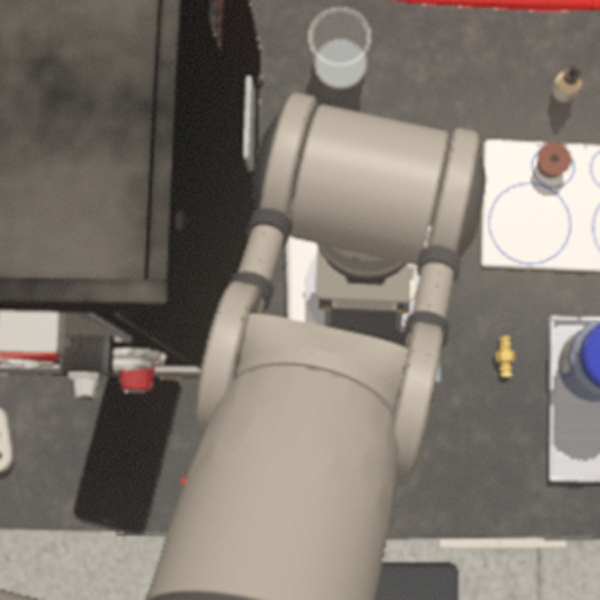

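send_rows --targets '[[[0,0,0,0,0,12,1],[0,0,0,0,0,25,1],[0,0,0,0,0,38,1],[0,0,0,0,0,48,1],[0,0,0,0,0,54,1]]]'

```text
time: 19.65
tool_pos: [487.8, -25.1, 103.7]
tcp_rot: [-3.139, -0.0, 1.536]
contact_force: [-0.4, -0.1, -1.2]
grip_width: 33.2
```

send_rows --targets '[[[0,0,0,0,0,3,1],[0,0,0,0,0,5,1],[0,0,0,0,0,5,1],[0,0,0,0,0,5,1]]]'

```text
time: 19.98
tool_pos: [488.8, -25.1, 100.5]
tcp_rot: [3.141, 0.0, 1.536]
contact_force: [-0.8, 0.5, 0.3]
grip_width: 33.0
```

```bash
python3 st.py 488.4 -24 98; python3 - <<'E'
from h import *
im=capture("top")[:,:,::-1]; cv2.imwrite("pics/t16.png",cv2.resize(im[120:420,120:420],None,fx=2,fy=2,interpolation=cv2.INTER_CUBIC))
im=capture("scene"); cv2.imwrite("pics/s16.png",cv2.resize(im[120:320,190:390,::-1],None,fx=3,fy=3,interpolation=cv2.INTER_CUBIC))
E
```

```text
t 19.98 j [-0.21  0.42  1.79  0.    0.92 -0.17] pos [488.76 -25.08 100.54] rot [3.14 0.   1.54] F [-0.8  0.5  0.3] w 33.0
tool shift [ 1.07 -0.4   2.54]
```

View pics/t16.png

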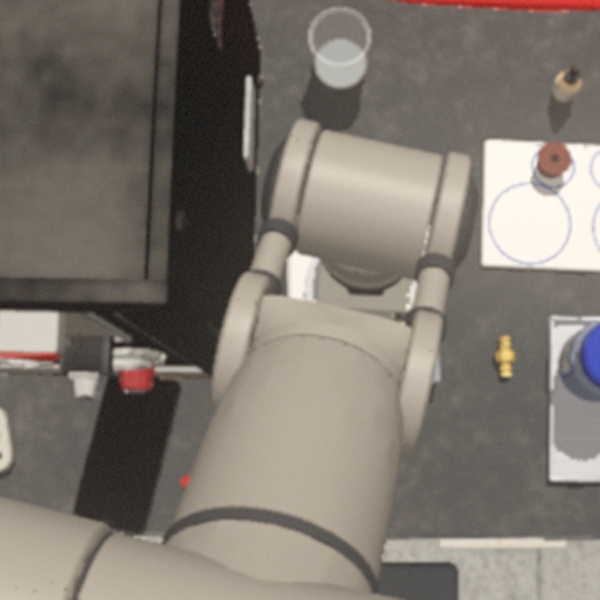

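View pics/s16.png

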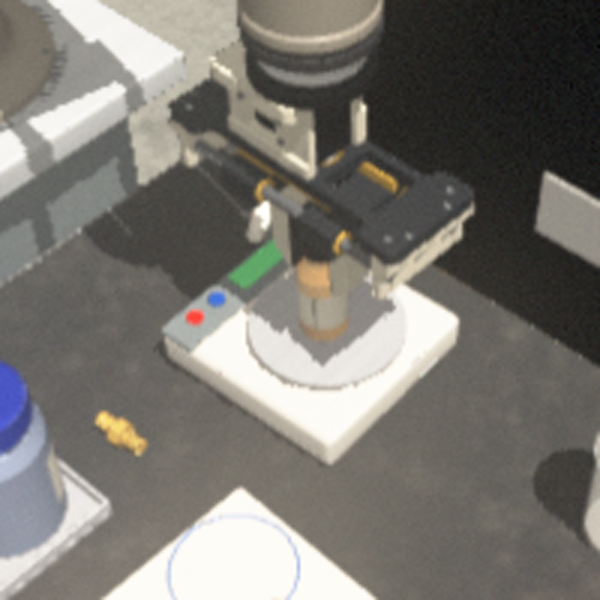

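send_rows --targets '[[[0,0,0,1,0,1.5,1],[0,0,0,1,0,2.5,1],[0,0,0,1,0,2.5,1],[0,0,0,1,0,2.5,1]]]'

```text
time: 20.42
tool_pos: [488.4, -23.9, 97.7]
tcp_rot: [3.142, -0.0, 1.536]
contact_force: [-0.2, 0.1, -1.4]
grip_width: 33.3
```

```bash
python3 st.py 488.4 -24 97.2
```

```text
t 20.42 j [-0.21  0.43  1.8   0.    0.92 -0.17] pos [488.44 -23.93  97.68] rot [ 3.14 -0.    1.54] F [-0.2  0.1 -1.4] w 33.3
tool shift [-0.07 -0.04  0.48]
```

send_rows --targets '[[[0,0,0,0,0,0.4,1],[0,0,0,0,0,0.4,0.25],[0,0,0,0,0,0.4,0.1],[0,0,0,0,0,0.4,-0.2],[0,0,0,0,0,0.4,-0.5]]]'

```text
time: 20.83
tool_pos: [488.5, -24.0, 97.3]
tcp_rot: [3.141, -0.0, 1.536]
contact_force: [0.2, -0.0, -0.1]
grip_width: 50.1
```

send_rows --targets '[[[0,0,0,0,0,0,-0.5],[0,0,0,0,0,0,-0.5],[0,0,0,0,0,-8,-0.5],[0,0,0,0,0,-28,-0.5],[0,0,0,0,0,-55,-0.5]]]'

```text
time: 21.25
tool_pos: [487.2, -23.8, 151.8]
tcp_rot: [-3.137, -0.001, 1.536]
contact_force: [0.8, 0.3, 0.0]
grip_width: 68.6
```

send_rows --targets '[[[0,0,0,0,0,-30,-0.5],[0,0,0,0,0,-55,-0.5],[0,0,0,-15,-6,-70,-0.7],[0,0,0,-40,-14,-70,-0.9],[0,0,0,-75,-22,-70,-1]]]'

```text
time: 21.67
tool_pos: [464.2, -97.6, 224.3]
tcp_rot: [3.138, 0.0, 1.539]
contact_force: [0.4, 0.3, -0.2]
grip_width: 84.3
```

```bash
python3 st.py 420.2 -253.5 190; python3 - <<'E'
from h import *
im=capture("scene"); cv2.imwrite("pics/s17.png",im[:,:,::-1])
E
```

```text
t 21.67 j [-0.37  0.25  1.66  0.    1.23 -0.34] pos [464.19 -97.63 224.25] rot [3.14 0.   1.54] F [ 0.4  0.3 -0.2] w 84.3
tool shift [-157.16  -39.19   34.18]
```

View pics/s17.png

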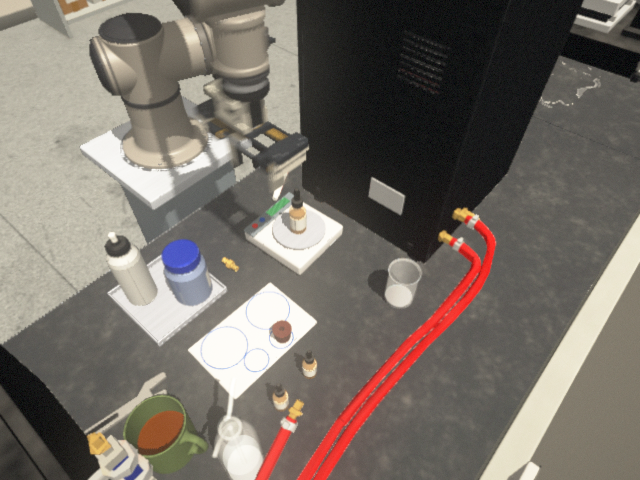

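send_rows --targets '[[[0,0,0,-38,-9,0,-1],[0,0,0,-78,-19,0,-1],[0,0,0,-118,-29,5,-1],[0,0,0,-148,-37,20,-1],[0,0,0,-157,-39,40,-1]]]'

```text
time: 22.13
tool_pos: [419.0, -258.4, 183.6]
tcp_rot: [3.138, 0.004, 1.533]
contact_force: [1.0, -1.2, 0.3]
grip_width: 92.1
```

send_rows --targets '[[[0,0,0,0,0,15,-1],[0,0,0,0,0,20,-1],[0,0,0,0,0,20,-1],[0,0,0,0,0,20,-1]]]'

```text
time: 22.47
tool_pos: [419.9, -253.5, 163.0]
tcp_rot: [3.141, 0.0, 1.537]
contact_force: [0.3, 0.3, 0.6]
grip_width: 91.7
```

```bash
python3 st.py 420.2 -253.5 103.3; python3 - <<'E'
from h import *
im=capture("scene"); cv2.imwrite("pics/s18.png",cv2.resize(im[200:380,80:320,::-1],None,fx=3.3,fy=3.3,interpolation=cv2.INTER_CUBIC))
E
```

```text
t 22.47 j [-0.7   0.34  1.71  0.    1.08 -0.67] pos [ 419.86 -253.51  162.95] rot [3.14 0.   1.54] F [0.3 0.3 0.6] w 91.7
tool shift [ 0.03  0.32 59.65]
```

View pics/s18.png

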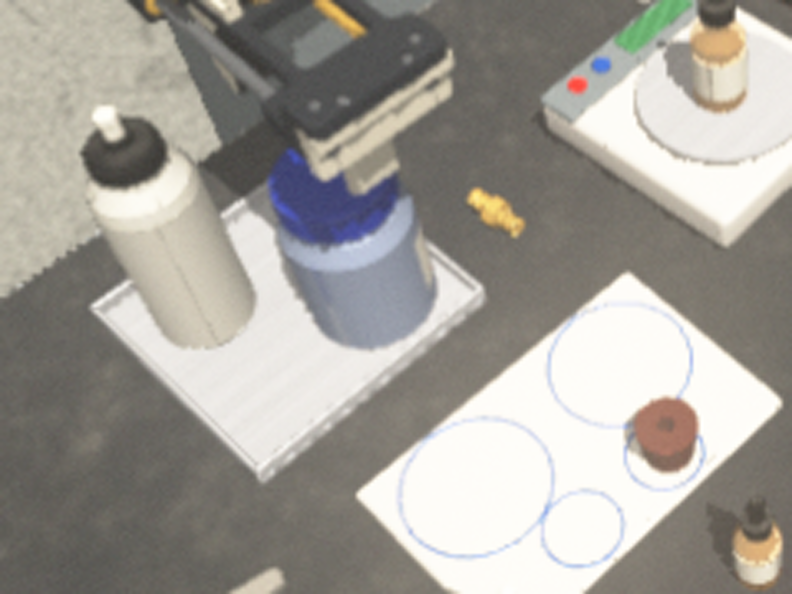

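send_rows --targets '[[[0,0,0,0,0.3,15,-1],[0,0,0,0,0.3,32,-1],[0,0,0,0,0.3,46,-1],[0,0,0,0,0.3,55,-1],[0,0,0,0,0.3,59.5,-1]]]'

```text
time: 22.93
tool_pos: [420.0, -253.3, 102.6]
tcp_rot: [-3.142, -0.0, 1.537]
contact_force: [-0.9, -0.5, -0.3]
grip_width: 91.9
```

send_rows --targets '[[[0,0,0,0,0,0,-1],[0,0,0,0,0,0,-1],[0,0,0,0,0,0,-1]]]'

```text
time: 23.18
tool_pos: [420.3, -254.1, 103.7]
tcp_rot: [3.14, 0.001, 1.536]
contact_force: [0.6, 0.1, 0.2]
grip_width: 91.9
```

```bash
python3 st.py 420.2 -253.5 103.3
```

```text
t 23.18 j [-0.7   0.42  1.79  0.    0.93 -0.67] pos [ 420.31 -254.07  103.65] rot [3.14 0.   1.54] F [0.6 0.1 0.2] w 91.9
tool shift [ 0.57 -0.13  0.35]
```

send_rows --targets '[[[0,0,0,0.3,0,0,-0.6],[0,0,0,0.3,0,0,0],[0,0,0,0.3,0,0,1],[0,0,0,0.3,0,0,1],[0,0,0,0.3,0,0,1]]]'

```text
time: 23.6
tool_pos: [419.7, -253.5, 102.9]
tcp_rot: [-3.142, 0.0, 1.536]
contact_force: [-1.0, 0.5, 1.4]
grip_width: 65.2
```

send_rows --targets '[[[0,0,0,0,0,0,1],[0,0,0,0,0,0,1],[0,0,0,0,0,0,1]]]'

```text
time: 23.85
tool_pos: [419.7, -253.5, 102.9]
tcp_rot: [-3.142, 0.0, 1.536]
contact_force: [-0.8, -0.2, 2.4]
grip_width: 65.2
```

```bash
python3 st.py 564.1 -189.2 160
```

```text
t 23.85 j [-0.7   0.42  1.79 -0.    0.93 -0.67] pos [ 419.71 -253.5   102.87] rot [-3.14  0.    1.54] F [-0.8 -0.2  2.4] w 65.2
tool shift [ 69.27 142.07 -57.14]
```

send_rows --targets '[[[0,0,0,0,0,-8,1],[0,0,0,0,0,-25,1],[0,0,0,0,0,-48,1],[0,0,0,8,17,-57,1],[0,0,0,21,43,-57,1]]]'

```text
time: 24.27
tool_pos: [463.7, -235.3, 162.6]
tcp_rot: [3.139, 0.003, 1.533]
contact_force: [1.3, -1.3, -3.0]
grip_width: 65.1
```

send_rows --targets '[[[0,0,0,14,29,0,1],[0,0,0,28,58,0,1],[0,0,0,40,83,0,1],[0,0,0,48,99,0,1],[0,0,0,48,99,0,1]]]'

```text
time: 24.68
tool_pos: [566.8, -187.4, 159.5]
tcp_rot: [3.14, -0.001, 1.539]
contact_force: [-1.1, -0.5, -2.1]
grip_width: 65.1
```

send_rows --targets '[[[0,0,0,0,0,10,1],[0,0,0,0,0,22,1],[0,0,0,0,0,30,1],[0,0,0,0,0,30,1],[0,0,0,0,0,30,1]]]'

```text
time: 25.1
tool_pos: [563.1, -189.7, 129.2]
tcp_rot: [-3.14, -0.001, 1.535]
contact_force: [-0.0, 1.0, -2.4]
grip_width: 65.2
```

```bash
python3 st.py 564.1 -189.2 108
```

```text
t 25.1 j [-0.45  0.56  1.46  0.    1.13 -0.42] pos [ 563.13 -189.68  129.16] rot [-3.14 -0.    1.54] F [-0.   1.  -2.4] w 65.2
tool shift [ 0.5   0.98 21.15]
```

send_rows --targets '[[[0,0,0,0,0.5,6,1],[0,0,0,0,0.5,12,1],[0,0,0,0,0.5,16,1],[0,0,0,0,0.5,18,1],[0,0,0,0,0.5,18,1]]]'

```text
time: 25.52
tool_pos: [564.2, -189.3, 111.1]
tcp_rot: [-3.141, -0.001, 1.536]
contact_force: [0.5, 0.3, -1.5]
grip_width: 65.3
```

send_rows --targets '[[[0,0,0,0,0,0,1],[0,0,0,0,0,0,1],[0,0,0,0,0,0,1]]]'

```text
time: 25.77
tool_pos: [564.7, -189.5, 112.0]
tcp_rot: [3.141, 0.0, 1.536]
contact_force: [0.6, 1.0, -1.6]
grip_width: 65.4
```

```bash
python3 st.py 564.1 -189.2 108; python3 - <<'E'
from h import *
im=capture("scene"); cv2.imwrite("pics/s19.png",cv2.resize(im[200:380,160:400,::-1],None,fx=3.3,fy=3.3,interpolation=cv2.INTER_CUBIC))
E
```

```text
t 25.77 j [-0.45  0.58  1.48  0.    1.09 -0.42] pos [ 564.74 -189.47  112.03] rot [3.14 0.   1.54] F [ 0.6  1.  -1.6] w 65.4
tool shift [ 0.25 -0.66  4.03]
```

View pics/s19.png

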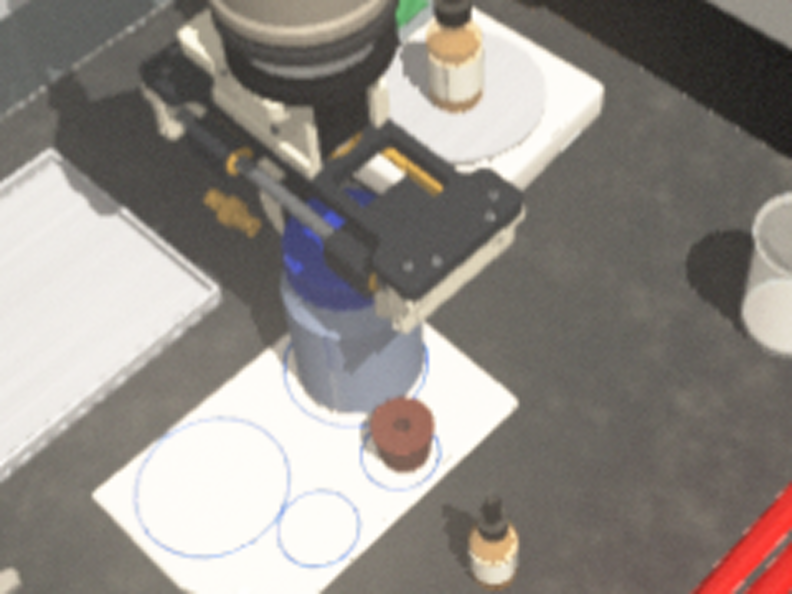

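send_rows --targets '[[[0,0,0,0.2,-0.4,2,1],[0,0,0,0.2,-0.4,3.5,1],[0,0,0,0.2,-0.4,3.5,1],[0,0,0,0.2,-0.4,3.5,1]]]'

```text
time: 26.15
tool_pos: [564.1, -189.1, 108.1]
tcp_rot: [-3.141, -0.0, 1.536]
contact_force: [0.1, 0.2, -2.2]
grip_width: 65.4
```

```bash
python3 st.py 564.1 -189.2 107.9
```

```text
t 26.15 j [-0.45  0.58  1.48  0.    1.08 -0.42] pos [ 564.11 -189.15  108.14] rot [-3.14 -0.    1.54] F [ 0.1  0.2 -2.2] w 65.4
tool shift [-0.05 -0.01  0.24]
```

send_rows --targets '[[[0,0,0,0,0,0.3,1],[0,0,0,0,0,0.3,-0.43],[0,0,0,0,0,0.3,-0.55],[0,0,0,0,0,0.3,-0.8],[0,0,0,0,0,0.3,-1]]]'

```text
time: 26.57
tool_pos: [564.5, -189.3, 108.3]
tcp_rot: [3.141, 0.0, 1.536]
contact_force: [1.0, -0.4, -0.3]
grip_width: 79.7
```

send_rows --targets '[[[0,0,0,0,0,0,-1],[0,0,0,0,0,0,-1],[0,0,0,0,0,-12,-1],[0,0,0,0,0,-40,-1],[0,0,0,0,0,-75,-1]]]'

```text
time: 26.98
tool_pos: [562.8, -188.6, 181.5]
tcp_rot: [-3.137, -0.002, 1.536]
contact_force: [1.0, -0.3, 0.9]
grip_width: 91.8
```

send_rows --targets '[[[0,0,0,0,0,-30,-1],[0,0,0,-18,-27,-38,-1],[0,0,0,-40,-60,-38,-1],[0,0,0,-62,-93,-38,-1],[0,0,0,-84,-126,-38,-1]]]'

```text
time: 27.4
tool_pos: [434.0, -269.2, 221.3]
tcp_rot: [3.141, 0.001, 1.537]
contact_force: [0.1, -0.4, 0.5]
grip_width: 91.8
```

```bash
python3 st.py 351.7 -320.5 210; python3 - <<'E'
from h import *
for n in("scene","top"):
    im=capture(n); cv2.imwrite(f"pics/{n}20.png",im[:,:,::-1])
a=cv2.imread("pics/scene0.png")[240:400,180:340];b=cv2.imread("pics/scene20.png")[240:400,180:340]
cv2.imwrite("pics/cmp.png",cv2.resize(np.hstack([a,b]),None,fx=2.5,fy=2.5,interpolation=cv2.INTER_CUBIC))
E
```

```text
t 27.4 j [-0.7   0.32  1.57 -0.    1.25 -0.67] pos [ 434.03 -269.19  221.31] rot [3.14 0.   1.54] F [ 0.1 -0.4  0.5] w 91.8
tool shift [-54.03 -80.57  11.28]
```

View pics/cmp.png

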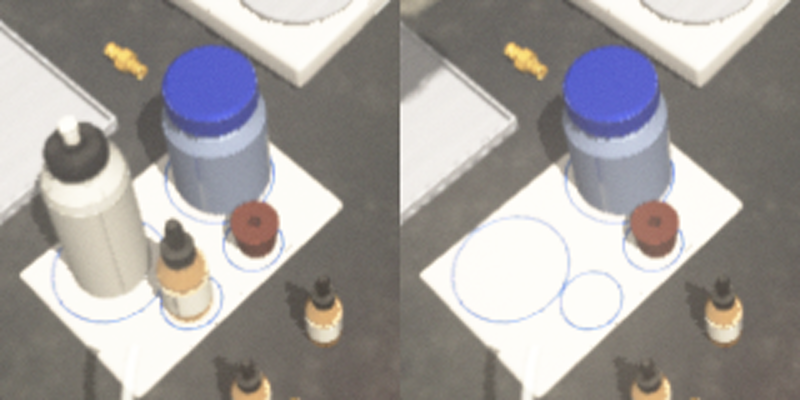

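```bash
python3 - <<'E'
from h import *
np.set_printoptions(precision=2,suppress=True)
def blue(f,box):
    r0,r1,c0,c1=box; im=cv2.imread(f).astype(int)[r0:r1,c0:c1]
    m=(im[:,:,0]-im[:,:,2]>70)
    w=np.clip(im[:,:,0]-im[:,:,2]-40,0,60)
    r,c=np.mgrid[r0:r1,c0:c1]; return np.array([(c*w).sum(),(r*w).sum()])/w.sum(),w.sum()
a=blue("pics/scene0.png",(255,305,235,295));b=blue("pics/scene20.png",(255,305,235,295))
print(a,b, onz("scene",a[0],125),onz("scene",b[0],125))
a=blue("pics/top0.png",(190,250,360,420));b=blue("pics/top20.png",(190,250,360,420))
print(a,b, onz("top",a[0],125),onz("top",b[0],125))
E
```

```text
(array([263.78, 274.59]), np.int64(57928)) (array([264.17, 274.62]), np.int64(57470)) [ 564.28 -188.58  125.  ] [ 564.82 -188.2   125.  ]
(array([392.38, 217.1 ]), np.int64(49979)) (array([392.23, 216.65]), np.int64(49179)) [ 562.62 -186.72  125.  ] [ 563.47 -186.47  125.  ]
```

View pics/top20.png

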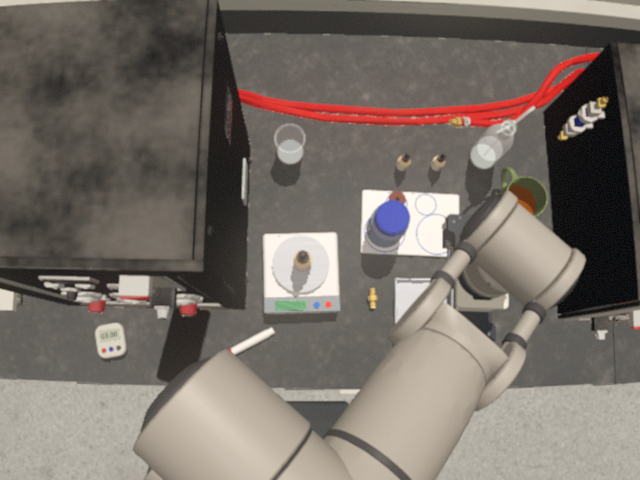

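send_rows --targets '[[[0,0,0,-18,-27,0,-1],[0,0,0,-36,-54,0,-1],[0,0,0,-50,-74,0,-1],[0,0,0,-54,-80.5,0,-1],[0,0,0,-54,-80.5,0,-1]]]'

```text
time: 27.92
tool_pos: [352.4, -320.7, 221.2]
tcp_rot: [3.141, 0.0, 1.534]
contact_force: [-0.0, 0.9, 0.1]
grip_width: 91.5
```

send_rows --targets '[[[0,0,0,0,0,5,-1],[0,0,0,0,0,10,-1],[0,0,0,0,0,10,-1]]]'

```text
time: 28.17
tool_pos: [353.7, -318.8, 209.6]
tcp_rot: [-3.141, -0.002, 1.538]
contact_force: [-0.5, 0.3, 0.3]
grip_width: 91.6
```

```bash
python3 st.py 351.7 -320.5 122.6; python3 - <<'E'
from h import *
im=capture("scene"); cv2.imwrite("pics/s21.png",cv2.resize(im[180:360,60:300,::-1],None,fx=3.3,fy=3.3,interpolation=cv2.INTER_CUBIC))
E
```

```text
t 28.17 j [-0.9   0.27  1.68  0.    1.2  -0.86] pos [ 353.65 -318.8   209.63] rot [-3.14 -0.    1.54] F [-0.5  0.3  0.3] w 91.6
tool shift [-1.93 -1.8  87.03]
```

View pics/s21.png

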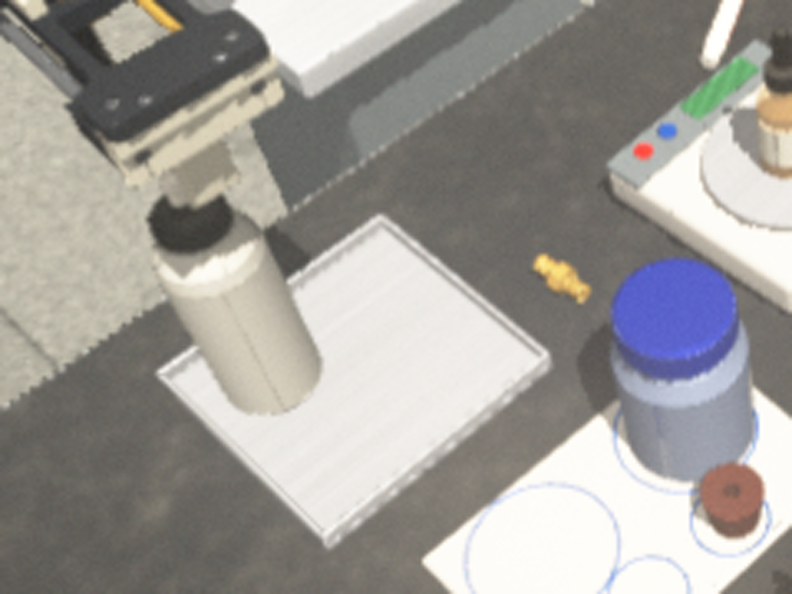

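send_rows --targets '[[[0,0,0,-1,-1,15,-1],[0,0,0,-1,-1,35,-1],[0,0,0,-1,-1,55,-1],[0,0,0,-1,-1,68,-1],[0,0,0,-1,-1,76,-1]]]'

```text
time: 28.63
tool_pos: [352.1, -319.9, 133.3]
tcp_rot: [-3.14, -0.002, 1.537]
contact_force: [0.6, -0.2, -0.6]
grip_width: 91.9
```

send_rows --targets '[[[0,0,0,0,0,3,-1],[0,0,0,0,0,3,-1],[0,0,0,0,0,3,-1]]]'

```text
time: 28.88
tool_pos: [352.5, -321.2, 132.5]
tcp_rot: [3.141, 0.001, 1.536]
contact_force: [0.8, 0.4, 0.3]
grip_width: 91.9
```

```bash
python3 st.py 351.7 -320.5 122.6
```

```text
t 28.88 j [-0.9   0.36  1.79  0.    0.99 -0.87] pos [ 352.5  -321.16  132.5 ] rot [3.14 0.   1.54] F [0.8 0.4 0.3] w 91.9
tool shift [ 0.63 -0.83  9.9 ]
```

send_rows --targets '[[[0,0,0,0.3,-0.6,5,-1],[0,0,0,0.3,-0.6,9,-1],[0,0,0,0.3,-0.6,9.5,-1],[0,0,0,0.3,-0.6,9.5,-1],[0,0,0,0.3,-0.6,9.5,-1]]]'

```text
time: 29.3
tool_pos: [351.4, -320.7, 122.5]
tcp_rot: [3.141, 0.0, 1.536]
contact_force: [-0.6, -0.6, 0.3]
grip_width: 91.5
```

```bash
python3 st.py 351.7 -320.5 122.6
```

```text
t 29.3 j [-0.9   0.37  1.8   0.    0.97 -0.87] pos [ 351.41 -320.69  122.52] rot [3.14 0.   1.54] F [-0.6 -0.6  0.3] w 91.5
tool shift [ 0.2   0.28 -0.08]
```

send_rows --targets '[[[0,0,0,0,0,0,-0.5],[0,0,0,0,0,0,0],[0,0,0,0,0,0,0.3],[0,0,0,0,0,0,1],[0,0,0,0,0,0,1]]]'

```text
time: 29.72
tool_pos: [351.4, -320.7, 122.5]
tcp_rot: [3.141, 0.0, 1.536]
contact_force: [-0.2, 0.4, 0.1]
grip_width: 63.5
```

send_rows --targets '[[[0,0,0,0,0,0,1],[0,0,0,0,0,0,1],[0,0,0,0,0,0,1],[0,0,0,0,0,0,1]]]'

```text
time: 30.05
tool_pos: [351.4, -320.6, 122.4]
tcp_rot: [3.141, -0.0, 1.536]
contact_force: [-0.4, -0.6, -0.3]
grip_width: 55.3
```

```bash
python3 st.py 555.8 -290.5 185
```

```text
t 30.05 j [-0.9   0.37  1.8   0.    0.97 -0.87] pos [ 351.41 -320.63  122.45] rot [ 3.14 -0.    1.54] F [-0.4 -0.6 -0.3] w 55.3
tool shift [ 37.21 203.22 -62.53]
```

send_rows --targets '[[[0,0,0,0,0,-10,1],[0,0,0,0,0,-30,1],[0,0,0,0,0,-55,1],[0,0,0,5,26,-60,1],[0,0,0,11,58,-60,1]]]'

```text
time: 30.47
tool_pos: [409.9, -312.8, 184.8]
tcp_rot: [3.139, 0.003, 1.533]
contact_force: [0.9, -0.9, -0.7]
grip_width: 55.3
```

send_rows --targets '[[[0,0,0,6,35,0,1],[0,0,0,13,72,0,1],[0,0,0,19,106,0,1],[0,0,0,24,132,0,1],[0,0,0,26,145,0,1]]]'

```text
time: 30.88
tool_pos: [558.3, -289.3, 181.6]
tcp_rot: [3.141, -0.001, 1.538]
contact_force: [-0.8, 0.6, -0.2]
grip_width: 55.1
```

send_rows --targets '[[[0,0,0,0,0,10,1],[0,0,0,0,0,22,1],[0,0,0,0,0,32,1],[0,0,0,0,0,32,1],[0,0,0,0,0,32,1]]]'

```text
time: 31.3
tool_pos: [554.4, -290.7, 149.5]
tcp_rot: [-3.14, -0.001, 1.535]
contact_force: [-0.5, 0.1, -1.0]
grip_width: 55.3
```

```bash
python3 st.py 555.8 -290.5 127.5
```

```text
t 31.3 j [-0.6   0.59  1.33 -0.    1.22 -0.57] pos [ 554.41 -290.68  149.54] rot [-3.14 -0.    1.54] F [-0.5  0.1 -1. ] w 55.3
tool shift [ 0.2   1.43 22.04]
```

send_rows --targets '[[[0,0,0,0,0.7,6,1],[0,0,0,0,0.7,12,1],[0,0,0,0,0.7,16,1],[0,0,0,0,0.7,18,1],[0,0,0,0,0.7,18,1]]]'

```text
time: 31.72
tool_pos: [555.9, -290.6, 131.8]
tcp_rot: [-3.141, -0.001, 1.536]
contact_force: [-0.5, 0.4, -1.3]
grip_width: 55.6
```

send_rows --targets '[[[0,0,0,0,0,0,1],[0,0,0,0,0,0,1],[0,0,0,0,0,0,1]]]'

```text
time: 31.97
tool_pos: [556.4, -290.8, 132.8]
tcp_rot: [3.141, 0.0, 1.536]
contact_force: [-1.0, -0.4, -2.0]
grip_width: 55.3
```

```bash
python3 st.py 555.8 -290.5 127.5
```

```text
t 31.97 j [-0.6   0.61  1.35  0.    1.18 -0.57] pos [ 556.43 -290.79  132.77] rot [3.14 0.   1.54] F [-1.  -0.4 -2. ] w 55.3
tool shift [ 0.27 -0.65  5.27]
```

send_rows --targets '[[[0,0,0,0.2,-0.5,2,1],[0,0,0,0.2,-0.5,4,1],[0,0,0,0.2,-0.5,4.8,1],[0,0,0,0.2,-0.5,4.8,1],[0,0,0,0.2,-0.5,4.8,1]]]'

```text
time: 32.38
tool_pos: [555.8, -290.4, 127.6]
tcp_rot: [-3.142, -0.0, 1.536]
contact_force: [0.5, 0.1, -1.7]
grip_width: 55.7
```

```bash
python3 st.py 555.8 -290.5 127.5;  python3 - <<'E'
from h import *
im=capture("scene"); cv2.imwrite("pics/s22.png",cv2.resize(im[230:380,130:330,::-1],None,fx=4,fy=4,interpolation=cv2.INTER_CUBIC))
E
```

```text
t 32.38 j [-0.6   0.61  1.36  0.    1.17 -0.57] pos [ 555.76 -290.44  127.57] rot [-3.14 -0.    1.54] F [ 0.5  0.1 -1.7] w 55.7
tool shift [-0.06  0.04  0.07]
```

View pics/s22.png

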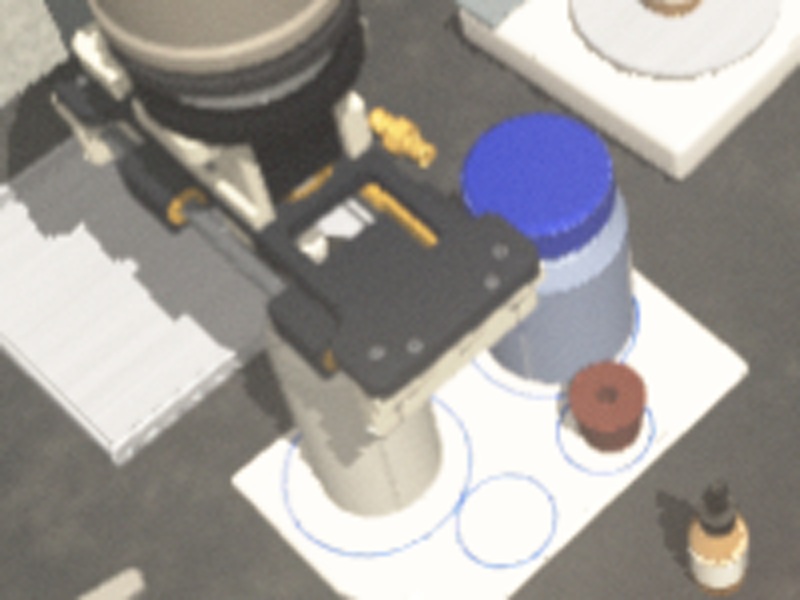

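Same picture position as at the original grasp. Release and rise.

send_rows --targets '[[[0,0,0,0,0,0.3,1],[0,0,0,0,0,0.3,-0.23],[0,0,0,0,0,0.3,-0.35],[0,0,0,0,0,0.3,-0.7],[0,0,0,0,0,0.3,-1]]]'

```text
time: 32.85
tool_pos: [555.9, -290.5, 127.4]
tcp_rot: [3.141, 0.0, 1.536]
contact_force: [0.4, 0.4, 0.2]
grip_width: 71.0
```

send_rows --targets '[[[0,0,0,0,0,0,-1],[0,0,0,0,0,0,-1],[0,0,0,0,0,-10,-1],[0,0,0,0,0,-40,-1],[0,0,0,0,0,-75,-1]]]'

```text
time: 33.27
tool_pos: [554.7, -289.8, 201.6]
tcp_rot: [-3.137, -0.003, 1.536]
contact_force: [0.6, -0.6, 0.5]
grip_width: 91.9
```

send_rows --targets '[[[0,0,0,0,0,-35,-1],[0,0,0,0,-20,-60,-1],[0,0,0,0,-55,-60,-1],[0,0,0,0,-95,-60,-1],[0,0,0,0,-135,-60,-1]]]'

```text
time: 33.68
tool_pos: [419.6, -285.5, 263.3]
tcp_rot: [3.14, 0.001, 1.537]
contact_force: [0.3, -1.0, -0.4]
grip_width: 91.7
```

send_rows --targets '[[[0,0,0,0,-30,0,-1],[0,0,0,0,-50,0,-1],[0,0,0,0,-50,0,-1],[0,0,0,0,-50,0,-1]]]'

```text
time: 34.02
tool_pos: [370.6, -284.4, 263.6]
tcp_rot: [3.14, 0.001, 1.535]
contact_force: [0.8, -0.7, 0.6]
grip_width: 91.9
```

```bash
python3 st.py; python3 - <<'E'
from fit import *
np.set_printoptions(precision=2,suppress=True)
for n in("scene","top"):
    im=capture(n); cv2.imwrite(f"pics/{n}30.png",im[:,:,::-1])
    for l,z in(("jar",8),("alu_bottle",8),("dropper",46),("stopper",8)):
        rs=regions_of(l,n)
        for d in rs[:3]: print(n,l,np.round(d["location"]),round(d["conf"],2),int(d["region"].sum()))
    A=cv2.imread(f"pics/{n}0.png");B=cv2.imread(f"pics/{n}30.png")
    for nm,(x,y,z,h) in dict(alu=(555.8,-290.5,8,160),jar=(564,-189,8,122),stop=(618.5,-210,8,30)).items():
        uv=proj(n,[[x,y,z+h*.8],[x,y,z+h*.9]]).mean(0).astype(int)
        hw=14 if nm!="stop" else 9
        t=A[uv[1]-hw:uv[1]+hw,uv[0]-hw:uv[0]+hw]; s=B[uv[1]-hw-6:uv[1]+hw+6,uv[0]-hw-6:uv[0]+hw+6]
        f=4; r=cv2.matchTemplate(cv2.resize(s,None,fx=f,fy=f,interpolation=2),cv2.resize(t,None,fx=f,fy=f,interpolation=2),cv2.TM_CCOEFF_NORMED)
        _,v,_,p=cv2.minMaxLoc(r); d=np.array(p)/f-6
        print(n,nm,"px shift",d,"score",round(v,3),"mm",(onz(n,uv+d,z+h)-onz(n,uv,z+h))[:2])
E
```

```text
t 34.02 j [-0.82  0.2   1.61  0.    1.32 -0.78] pos [ 370.57 -284.37  263.62] rot [3.14 0.   1.53] F [ 0.8 -0.7  0.6] w 91.9
scene jar [294. 264.] 0.56 2331
scene alu_bottle [321. 219.] 0.74 2220
scene dropper [400. 281.] 0.74 337
scene dropper [213. 297.] 0.73 610
scene dropper [367. 310.] 0.69 317
scene stopper [330. 283.] 0.6 359
scene alu px shift [0.25 0.  ] score 0.998 mm [0.28 0.25]
scene jar px shift [0.25 0.25] score 0.975 mm [ 0.67 -0.08]
scene stop px shift [0. 0.] score 0.994 mm [0. 0.]
top jar [225. 388.] 0.85 1585
top alu_bottle [196. 398.] 0.37 143
top dropper [165. 439.] 0.57 201
top dropper [264. 304.] 0.53 346
top dropper [161. 404.] 0.44 185
top stopper [194. 397.] 0.48 126
top alu px shift [ 0.   -0.25] score 0.996 mm [ 0.45 -0.02]
top jar px shift [ 0.  -0.5] score 0.987 mm [ 0.93 -0.02]
top stop px shift [0. 0.] score 0.995 mm [0. 0.]
```

View pics/scene30.png

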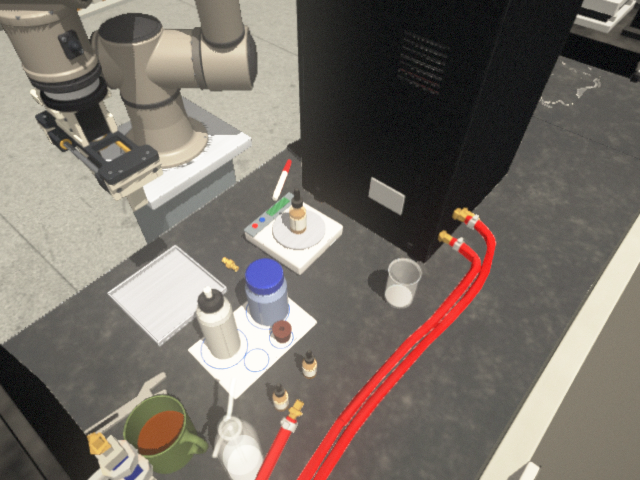

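View pics/top30.png

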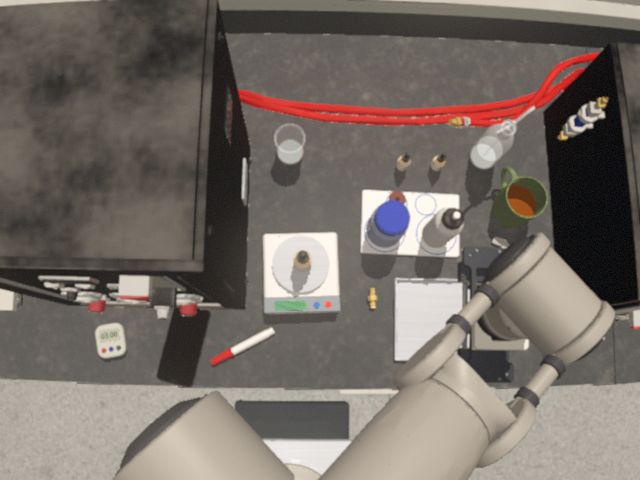

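```bash
python3 -c "
from plant import *
print(close_job())"
```

```text
the job is handed in; nothing more can be done
None
```

The job is done and handed in at about 34 s of the 125 s allowed. I set the aluminium bottle and the jar in the tray, stood the large dropper bottle on the pan, then put the jar and the aluminium bottle back in their own rings.

**Put back:** comparing pictures from before and after in both cameras, the jar is about 0.7–0.9 mm and the aluminium bottle about 0.4–0.5 mm from where they started. The stopper has not moved.

**Dropper:** it stands upright on the pan. I released it at (488, -24), aiming about 2 mm to the right of my measured pan centre of (488.4, -22) to keep the arm clear of the console. The two cameras placed that centre 2–3 mm apart, at (487, -20) and (489, -24). I did not measure the dropper again after release, beyond seeing it central in the last pictures.

**Forces and clearance:** the wrist force readings I saw stayed under about 4 N, with no sign of contact. At the pan, the arm's left side passed an estimated 10–15 mm from the console, the tightest spot of the job. The gripper is open and clear of everything.

**Disagreement:** in the last top picture the detector missed the aluminium bottle and reported the stopper in its place, with low confidence. The picture itself shows the bottle standing in its ring.

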